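Set the light panel, load the water samples and read them twice

TASK

Read the water samples twice: turn the light panel square to its sample plate and lean it back 30 degrees, stand every small sample jar (56 mm wide, white lid, two or three of them) upright and wholly on the plate, and then push the recessed button in the sloping console right down for half a second with the tip of the stylus, never with the fingers. Next set the panel upright, still square, and push the button once more in the same way. To finish, lay the stylus flat on its mat, leave samples and panel as they are, and have none of the other bottles, jars and boxes knocked over.

Things in the scene. Friction and masses are not known exactly. Their poses are not given: they have to be found in the camera images.
- station: fixed reading station (place, yaw vary): sample plate, light panel behind it, console to the left. Origin on the table; x from plate to panel, z up. In its frame (mm): dark steel plate 110 x 240 at (-80, 0); panel's foot a disc, 100 wide, 16 high, at (50, 0); grey console y 140 to 240, 92 high at x = -20 to 63, its white front face sloping down to the table at x = -70.
- plate_center (a point): centre of the sample plate's upper surface, 3 mm above the table; axes as the station's: the plate reaches 55 mm either way in x and 120 mm either way in y. No rim.
- tilt_axis (a point): point on the swivel axis (vertical) where the level tilt axis crosses it, 70 mm above the table, 50 mm behind the station's origin in x; axes as the station's.
- swivel (a joint): swivel angle of the light panel about the vertical through tilt_axis, rad, counter-clockwise from above; 0 = square to the plate, range -1.3 to 1.3. Stiff (0.25 N m of friction), stays where it is left.
- tilt (a joint): lean of the light panel about its level axis through tilt_axis, rad; 0 = upright, grows as its top leans away from the plate, range -0.4 to 1.2; 30 degrees = 0.52. Stiff (0.55 N m of friction), stays where it is left.
- handle (a point): middle of the steel bar on the panel's top edge: 12 mm thick, 90 mm long, parallel to the tilt axis and 160 mm from it; panel 150 mm wide, 14 thick, 5 to 120 mm off that axis. Axes turn with the panel: y along the bar, z from tilt axis to bar, x away from the plate when upright. Can be pinched from above; the bar turns between the fingers.
- well_mouth (a point): centre of the square opening, 20 x 20 mm, in the console's sloping face, in which the button lies; in the station's frame at (-45, 190, 55) mm. The face is 90 mm long up the slope, 100 mm wide; its outward normal points to the station's -x and 35 degrees up: (-0.819, 0, 0.574). Axes as the station's.
- button_top (a point): centre of the round steel button's top, 16 mm diameter, at rest 8 mm below the face at the bottom of the opening; its z axis is the outward normal of the face. It is pressed along -z.
- button (a joint): travel of the spring button, m: 0 at rest, 0.005 fully down; 4 N holds it fully down. It comes back by itself.
- stylus: the stylus, 160 mm long: grey square barrel 12 x 12 mm, 130 mm long, and a round steel tip of 8 mm diameter and 30 mm length; 40 g. Lies along its x axis with the tip at +x; origin under its middle, on its underside (axis 6 mm above).
- stylus_tip (a point): end of the stylus's tip, on its axis; axes as the stylus's.
- stylus_butt (a point): the other end of the stylus, on its axis, 160 mm from the tip.
- mat: thin dark rubber mat flat on the table (place and yaw vary), 240 mm along its x, 120 mm along its y, under 1 mm thick; the stylus lies on it. Origin: its centre.
- jar1: small closed sample jar, a plain cylinder of 56 mm diameter and 64 mm height: clear body with greenish water to 50 mm, flat white lid of the same diameter above; 0.14 to 0.26 kg, heavy at the base. Origin: centre of its underside, z up along its axis. Two or three such jars are present in a run; None if absent.
- jar2: small closed sample jar, a plain cylinder of 56 mm diameter and 64 mm height: clear body with greenish water to 50 mm, flat white lid of the same diameter above; 0.14 to 0.26 kg, heavy at the base. Origin: centre of its underside, z up along its axis. Two or three such jars are present in a run; None if absent.
- jar3: small closed sample jar, a plain cylinder of 56 mm diameter and 64 mm height: clear body with greenish water to 50 mm, flat white lid of the same diameter above; 0.14 to 0.26 kg, heavy at the base. Origin: centre of its underside, z up along its axis. Two or three such jars are present in a run; None if absent.
- jar4: small closed sample jar, a plain cylinder of 56 mm diameter and 64 mm height: clear body with greenish water to 50 mm, flat white lid of the same diameter above; 0.14 to 0.26 kg, heavy at the base. Origin: centre of its underside, z up along its axis. Two or three such jars are present in a run; None if absent.
- amber_bottle: bystander: brown bottle, 60 mm diameter, 150 mm high; origin under its centre.
- big_jar: bystander: large closed jar with a green lid, 90 mm diameter, 130 mm high; origin under its centre.
- label_jar: bystander: large closed jar with a white lid and paper label, 84 mm diameter, 120 mm high; origin under its centre.
- reagent_box: bystander: cardboard box 50 x 80 x 100 mm high; origin under its centre.
- beaker: bystander: open clear cup, 76 mm diameter, 90 mm high; origin under its centre.
There are look-alikes about, which are no part of the job. What is shaped like the jar4 but purple is not meant. What is shaped like the jar2 but red is not meant.

How it is judged:
By the outcome, as a careful person would: the job done as asked, in the order asked, and still so for the second after the job is handed in, with the robot touching nothing.
Of jar1, jar2, jar3, jar4 only 2 to 3 are there at a start; the rules pass over those that are not, and their reading is None.
At some moment in a run one of jar1, jar2, jar3, jar4, stylus may be knocked a few centimetres aside while the robot is not near it.
It also fails if it takes over 210 s, if anything falls off the work surface, if the arm or the gripper's body presses on something with over 40 N, if the wrist force passes 120 N, or if a joint passes its speed limit or range.

ROBOT

A 6-joint arm with a two-finger parallel gripper is mounted at the origin on the work surface. World frame = base frame: x ahead of the robot, y to its left, z up, the work surface at z = 0. Lengths are in mm, angles in rad, forces in N, time in s.
With the tool pointing down it reaches from about 350 to 975 mm from the base axis. Payload 17.4 kg.
Tool frame: the origin (TCP) lies on the centre line of the jaws, within the pads' length; the fingertips stand arm.tip_extent ahead of it and the grasp point (between the pads) lies 5 mm behind it (arm.tip_extent is the distance from the TCP to the fingertips, in mm); z points along the fingers, x is the direction in which the jaws open and shut, and the axes are right-handed (so a half turn about z gives the same grasp; the last joint's range is limited). The gripper opens to 85 mm and grips with 20 to 120 N. Pads are 22 mm wide; open, the fingers measure 114 mm over their backs; the gripper's body (76 mm by 85 mm) begins 54 mm behind the grasp point. The pads swing forward as they close: fully open they stand 13 mm farther back than shut.
Start: joints at [-1.297, 0.116, 1.442, -0, 1.584, -0.038], TCP at [207.062, -642.462, 245.303] pointing down, gripper open.
Joint ranges: [-2.83, 2.83], [-0.83, 2.19], [0.07, 2.5], [-1.14, 4.28], [0.01, 3], [-2.97, 2.97]. Speed limits (rad/s): [1.89, 1.89, 2.22, 3.14, 3.14, 3.14].

INTERFACE

Orientations are given as a 3x3 rotation matrix whose columns are the frame's x, y, z axes.
In Python, from station import arm gives the robot as it stands.
- The arm moves only by the tool servo_tool, never from a script. Its argument "moves" is a list of rows, each a list of 7 numbers: the finger opening in mm, from 0 to 85.4, then the shift along the world's x, y, z in units of 30 mm (1.0 is 30 mm), then the turn, a rotation vector about the world's x, y, z in degrees. A call has 1 to 5 rows; each row is the pose to reach, as a shift and turn from the pose measured when the call began; what a row does not reach only later rows make up. A row lasts 1/12 s, in which the tool goes at most 41.7 mm and 7.16 degrees, less where a joint would pass 70% of its speed; a pose out of reach is approached as far as the arm can. A call with a gripper value outside its range is refused whole. The fingers move at their own pace and stop on an object; "newtons" is the grip in N (left out, the last holds). Time passes only in rows, so rows that repeat a pose let the fingers close. It gives the time, the measured TCP pose, the force and the opening at its end, in the units of the state.
- arm.get_obs(): the state, without advancing time (a new reading comes with each control period).
- arm.snapshot(name): name is "scene" or "top" or "wrist"; returns a dict with "frame" (384x512x3 uint8, red, green, blue), "fx", "fy", "cx", "cy" (pixels), "distortion" ([k1, k2, p1, p2, k3] as OpenCV has them; the pictures are not rectified), "R" (3x3) and "t" (3): a world point X has camera coordinates R X + t. Camera axes: x right, y down, z forward; pixel columns grow to the right and rows downward; lengths in mm; the calibration is good to about 2 mm. A picture is of the moment at which its call begins. There is no depth.
- arm.sign_off(): hands the job in, once; it reports no verdict.
The state is a dict: "t": time; "joint_positions": joint angles; "qd": joint speeds; "tau": joint torques, N m; "eef_pos": TCP position; "orientation": TCP orientation; "wrist_force": force on the tool from outside, world axes, zero at the start; "moment": the same for the moment, N m; "finger_gap": finger opening in mm.
Only numpy, scipy, OpenCV 4.12 (cv2) and the standard library are available. Lean on these libraries where they do the work, as an engineer would, in place of code of your own. Each camera call takes 0.05 s, during which the arm holds its last target.

## Working session

There is one attempt and no reset: what is moved stays moved. The work goes in short steps, Python scripts to look and compute and a tool call to move; the robot and the scene stay as the last step left them, time stands still between calls to the robot, and variables do not carry over. Pictures are saved under pics/ and viewed, and the job is handed in when it is done.

Besides the shell and the picture viewer there is one more tool, called after "Emit:" as name([rows], argument=value, ...), one row to a line, values as JSON. servo_tool: Moves the arm, as the interface text tells. Its arguments: {"type":"object","properties":{"moves":{"type":"array"},"newtons":{"type":"number"}},"required":["moves"]}

```bash
ls; mkdir -p pics
python3 - <<'E'
from station import arm
import cv2
o=arm.get_obs(); print(o, arm.tip_extent)
for n in ["scene","top","wrist"]:
    s=arm.snapshot(n); cv2.imwrite(f"pics/{n}0.png",s["frame"][:,:,::-1])
    print(n,{k:v for k,v in s.items() if k!="frame"})
E
```

```text
pics
{'t': 0.0, 'joint_positions': array([-1.29678957e+00,  1.16466629e-01,  1.44226449e+00, -6.67964657e-06,
        1.58401415e+00, -3.77878339e-02]), 'qd': array([-0.00017658,  0.00132408, -0.00025617, -0.00029815, -0.00130136,
       -0.00161993]), 'tau': array([ 6.89215030e-04, -7.31987000e+01, -6.32483625e+01, -8.76651848e-05,
        6.35817472e-03,  1.85367276e-05]), 'eef_pos': array([ 207.01662318, -642.2817852 ,  244.5757013 ]), 'orientation': array([[ 3.06766927e-01, -9.51784614e-01, -3.18318453e-04],
       [-9.51783970e-01, -3.06767090e-01,  1.10781391e-03],
       [-1.15204986e-03, -3.68702697e-05, -9.99999336e-01]]), 'wrist_force': array([-0.31350446,  0.93576975,  0.60533309]), 'moment': array([ 0.00176034,  0.02915014, -0.01182839]), 'finger_gap': 85.5641540809161} 14.0
scene {'fx': 483.21395456109474, 'fy': 483.21395456109474, 'cx': 257.554685807932, 'cy': 189.45846252580182, 'distortion': array([0.03698343, 0.        , 0.        , 0.        , 0.        ]), 'R': array([[ 0.48642058,  0.87361435,  0.01389215],
       [ 0.71478947, -0.38874392, -0.58133827],
       [-
[... 204 characters left out ...]
, 'distortion': array([-0.10553713,  0.        ,  0.        ,  0.        ,  0.        ]), 'R': array([[ 0.02547693, -0.99956446,  0.01489329],
       [-0.9973224 , -0.02643573, -0.06818493],
       [ 0.06854895, -0.01311627, -0.99756153]]), 't': array([ -98.52200801,  525.95388411, 1422.43004154])}
wrist {'fx': 297.6090855546886, 'fy': 297.6090855546886, 'cx': 259.5845286574708, 'cy': 189.70064835377568, 'distortion': array([-0.0390321,  0.       ,  0.       ,  0.       ,  0.       ]), 'R': array([[ 0.30736848, -0.95158911, -0.00166934],
       [-0.91336347, -0.29551271,  0.28007038],
       [-0.26700523, -0.08456009, -0.95997802]]), 't': array([-673.88183429,  -37.1114332 ,  378.85898662])}
```

View pics/scene0.png

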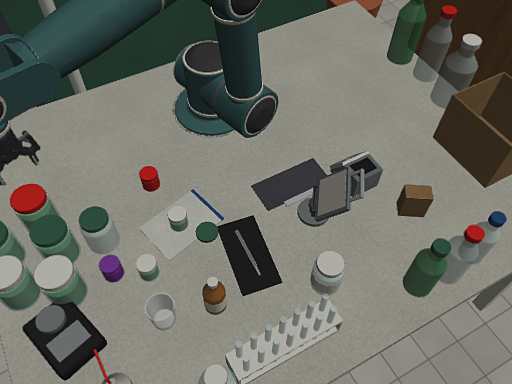

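View pics/top0.png

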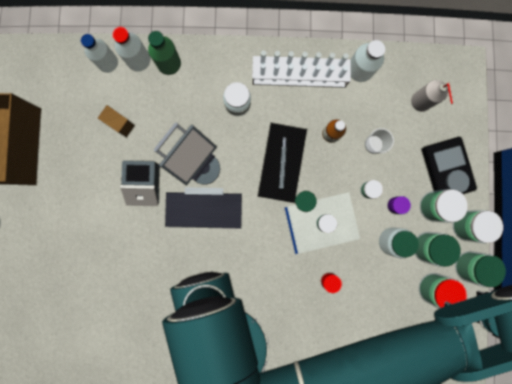

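View pics/wrist0.png

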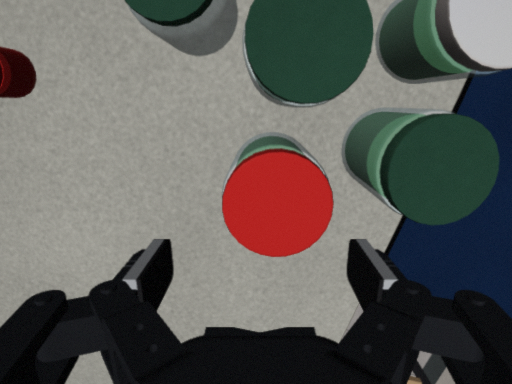

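```bash
cat > h.py <<'E'
import numpy as np, cv2
from station import arm
def snap(n,name=None):
    s=arm.snapshot(n)
    if name: cv2.imwrite("pics/"+name,s["frame"][:,:,::-1])
    return s
def KD(s): return np.array([[s["fx"],0,s["cx"]],[0,s["fy"],s["cy"]],[0,0,1.]]),np.array(s["distortion"])
def ray(s,uv):
    K,D=KD(s); p=cv2.undistortPoints(np.array(uv,float).reshape(-1,1,2),K,D).reshape(-1,2)
    d=np.c_[p,np.ones(len(p))]@s["R"]; c=-s["R"].T@s["t"]
    return c,d
def cast(s,uv,z):
    c,d=ray(s,uv); return c+d*((z-c[2])/d[:,2])[:,None]
def proj(s,X):
    K,D=KD(s); rv=cv2.Rodrigues(s["R"])[0]
    return cv2.projectPoints(np.array(X,float).reshape(-1,1,3),rv,np.array(s["t"],float),K,D)[0].reshape(-1,2)
def tri(ss,uvs):
    A=np.zeros((3,3));b=np.zeros(3)
    for s,uv in zip(ss,uvs):
        c,d=ray(s,[uv]);d=d[0]/np.linalg.norm(d[0]);P=np.eye(3)-np.outer(d,d);A+=P;b+=P@c
    X=np.linalg.solve(A,b); return X,[np.round(proj(s,X)[0]-uv,1) for s,uv in zip(ss,uvs)]
def crop(s,x0,y0,x1,y1,f,name):
    im=s["frame"][y0:y1,x0:x1,::-1]; cv2.imwrite("pics/"+name,cv2.resize(im,None,fx=f,fy=f,interpolation=cv2.INTER_CUBIC))
E
python3 - <<'E'
from h import *
s=snap("top"); 
crop(s,100,110,260,240,5,"topst.png"); crop(s,240,110,420,250,4,"topj.png")
t=snap("scene"); crop(t,120,150,300,320,4,"scj.png"); crop(t,240,140,400,240,5,"scst.png")
E
```

```text
(no output)
```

View pics/topst.png

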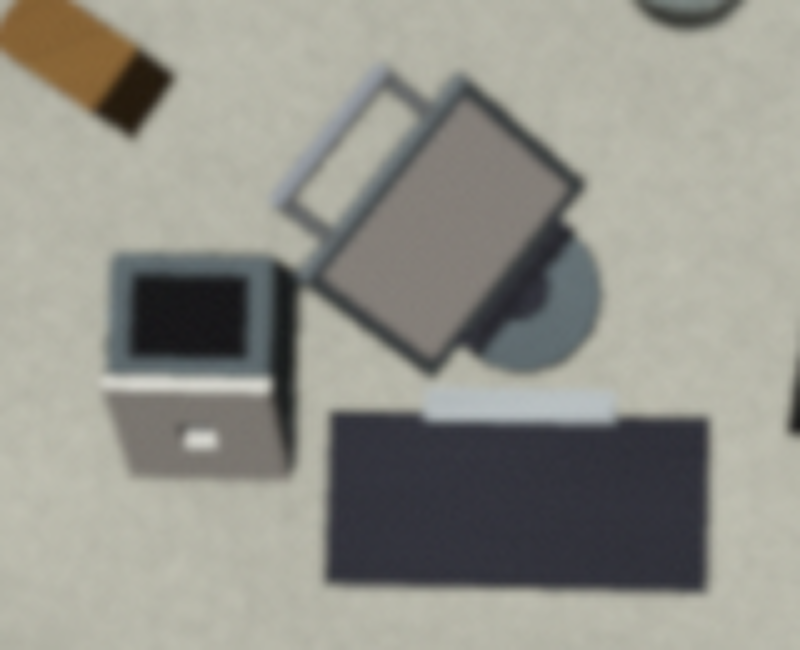

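View pics/topj.png

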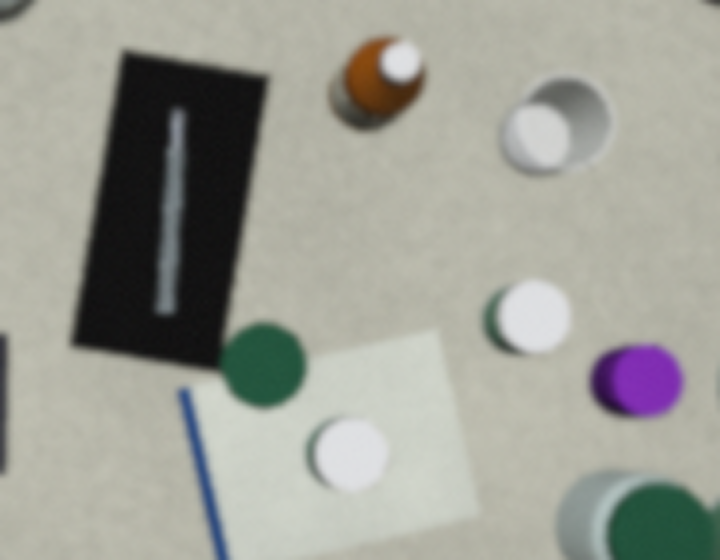

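View pics/scj.png

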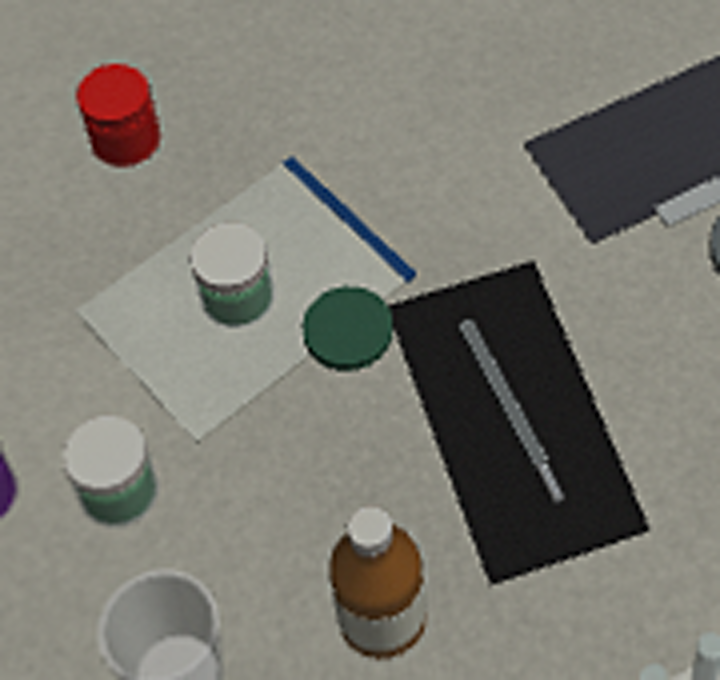

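View pics/scst.png

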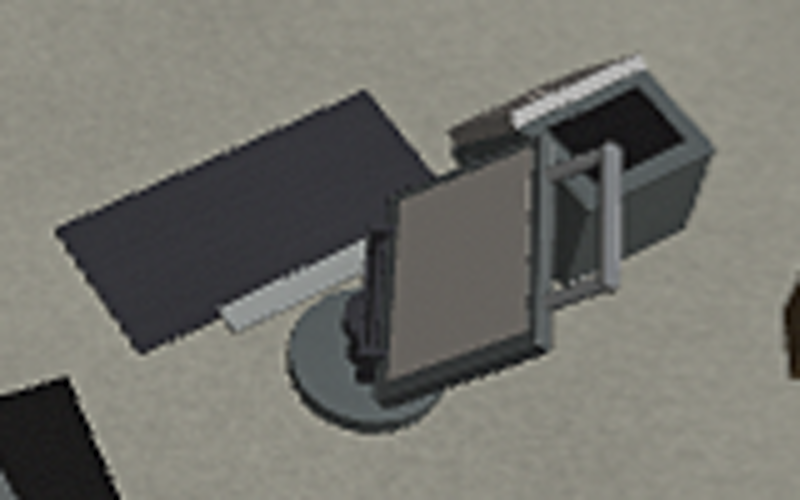

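```bash
cat > meas.py <<'E'
from h import *
def station():
    out=[]
    for n in ["top","scene"]:
        s=snap(n); hsv=cv2.cvtColor(s["frame"],cv2.COLOR_RGB2HSV).astype(int); f=s["frame"].astype(int)
        m=((f.max(2)<75)&(f.max(2)>38)&(f[...,2]-f[...,0]>3)).astype(np.uint8)
        m=cv2.morphologyEx(m,cv2.MORPH_OPEN,np.ones((3,3)))
        nl,lab,st,ce=cv2.connectedComponentsWithStats(m)
        for i in range(1,nl):
            if st[i,4]>600: out.append((n,st[i],ce[i]))
    return out
E
python3 - <<'E'
from h import *
s=snap("top");t=snap("scene")
# hand-read corners of plate from crops (full-res px)
ct=np.array([[331,411],[709,417],[706,591],[326,583]])/5+[100,110]-0.4
cs=np.array([[55,230],[367,90],[437,177],[140,355]])/5+[240,140]-0.4
for nm,S,c in (("top",s,ct),("scene",t,cs)):
    P=cast(S,c,3); print(nm,np.round(P,1).tolist(),np.round(np.linalg.norm(P-np.roll(P,-1,0),axis=1),1), P.mean(0).round(1))
# refine with subpix
for S,c in ((s,ct),(t,cs)):
    g=cv2.cvtColor(S["frame"],cv2.COLOR_RGB2GRAY)
    q=cv2.cornerSubPix(g,c.astype(np.float32).reshape(-1,1,2),(4,4),(-1,-1),(3,50,0.01)).reshape(-1,2)
    P=cast(S,q,3); print(np.round(q-c,1).tolist(),np.round(P[:,:2],1).tolist(),np.round(np.linalg.norm(P-np.roll(P,-1,0),axis=1),1))
E
```

```text
top [[486.9, 189.3, 3.0], [489.4, -47.4, 3.0], [381.0, -48.4, 3.0], [379.5, 188.6, 3.0]] [236.7 108.4 237.  107.3] [434.2  70.5   3. ]
scene [[375.5, -48.6, 3.0], [373.5, 192.1, 3.0], [457.6, 192.4, 3.0], [485.1, -48.2, 3.0]] [240.7  84.  242.2 109.7] [422.9  71.9   3. ]
[[-0.1, 0.1], [-0.2, 0.2], [-0.2, -0.0], [-0.3, -0.2]] [[486.6, 189.7], [488.7, -46.7], [381.1, -47.8], [380.2, 189.4]] [236.4 107.7 237.2 106.4]
[[-0.3, 0.1], [-0.6, -0.3], [3.9, -1.4], [0.0, 0.1]] [[375.4, -49.6], [371.4, 191.2], [458.9, 207.1], [485.4, -48.3]] [240.9  88.9 256.8 110.1]
```

Run:
```python
from h import *
s=snap("top");t=snap("scene")
def T(x,y,f=5,o=(100,110)): return np.array([x,y])/f+o-0.4
a=[T(386,73),T(612,150,5,(240,140))]; b=[T(282,203),T(610,288,5,(240,140))]
Xa=tri([s,t],a);Xb=tri([s,t],b)
# matching unknown: try both
for p in (a[0],b[0]):
  for q in (a[1],b[1]): print("bar",tri([s,t],[p,q]))
# well
print("well top z55",cast(s,[T(200,440)],52))
org=np.array([511.5,71.5,0]);yaw=.009;R=np.array([[np.cos(yaw),-np.sin(yaw),0],[np.sin(yaw),np.cos(yaw),0],[0,0,1]])
for nm,P in (("well",[-45,190,55]),("btn",[-38.4,190,50.4]),("contop",[-20,140,92]),("contop2",[-20,240,92]),("foot",[50,0,16]),("tilt",[50,0,70])):
    X=R@P+org; print(nm,X.round(1),((proj(s,X)-[100,110]+.4)*5).round(),((proj(t,X)-[240,140]+.4)*5).round())
# white lids & blobs
for n,S in (("top",s),("scene",t)):
    hsv=cv2.cvtColor(S["frame"],cv2.COLOR_RGB2HSV)
    m=((hsv[...,1]<25)&(hsv[...,2]>(205 if n=="top" else 160))).astype(np.uint8)
    m=cv2.morphologyEx(m,cv2.MORPH_OPEN,np.ones((3,3)))
    k,lab,st,ce=cv2.connectedComponentsWithStats(m)
    for i in range(1,k):
        if 60<st[i,4]<2000:
            print(n,st[i].tolist(),ce[i].round(1),cast(S,[ce[i]],64)[0].round(1),"diam",np.round(st[i,2:4]*np.linalg.norm(-S["R"].T@S["t"]-cast(S,[ce[i]],64)[0])/S["fx"],0))
# stylus
print("stylus tip/butt top",cast(s,[T(178,109,4,(240,110)),T(165,315,4,(240,110))],6),"scene",cast(t,[T(559,500,4,(120,150)),T(465,322,4,(120,150))],6))
```

```text
bar (array([649.6042583 , 120.60438367, 292.16478333]), [array([-1.2, -0.9]), array([-1.5,  0.1])])
bar (array([668.32847141, 135.18991977, 182.4026801 ]), [array([-0.2, -0.1]), array([-0.2,  0. ])])
bar (array([593.87502343, 189.38204717, 187.4160979 ]), [array([-0.3, -0.2]), array([-0.4,  0. ])])
bar (array([609.02463125, 212.86604861,  53.67704265]), [array([0.8, 0.5]), array([ 0.9, -0.1])])
well top z55 [[465.20005753 259.78842306  52.        ]]
well [464.8 261.1  55. ] [[197. 440.]] [[542.  96.]]
btn [471.4 261.1  50.4] [[199. 430.]] [[547. 107.]]
contop [490.2 211.3  92. ] [[268. 398.]] [[510. 116.]]
contop2 [489.3 311.3  92. ] [[100. 394.]] [[640.  56.]]
foot [561.5  71.9  16. ] [[520. 295.]] [[371. 357.]]
tilt [561.5  71.9  70. ] [[512. 287.]] [[381. 307.]]
top [369, 41, 16, 15, 190] [376.3  47.9] [ 950.5 -456.5   64. ] diam [53. 50.]
top [253, 56, 9, 22, 155] [256.2  66.5] [876.4 -82.8  64. ] diam [28. 69.]
top [264, 57, 10, 21, 160] [268.8  67.2] [ 875.4 -121.6   64. ] diam [31. 66.]
top [277, 57, 11, 22, 163] [282.1  67.4] [ 876.  -162.5   64. ] diam [35. 69.]
top [290, 58
[... 1419 characters left out ...]
. 68.]
scene [136, 254, 20, 18, 276] [145.7 262.3] [ 505.2 -446.7   64. ] diam [57. 51.]
scene [0, 256, 22, 32, 554] [  8.9 270.2] [ 351.2 -773.5   64. ] diam [68. 98.]
scene [34, 256, 38, 32, 948] [ 52.8 271.6] [ 411.3 -673.6   64. ] diam [113.  95.]
scene [208, 277, 10, 9, 76] [212.2 281.1] [ 643. -312.   64.] diam [27. 25.]
scene [156, 310, 15, 11, 118] [162.7 314.5] [ 665.  -463.1   64. ] diam [41. 30.]
scene [204, 365, 23, 19, 369] [215.2 374.6] [ 862.9 -410.8   64. ] diam [59. 49.]
stylus tip/butt top [[ 669.78869063 -177.03626589    6.        ]
 [ 507.04705084 -170.19516152    6.        ]] scene [[ 663.50111513 -177.48845582    6.        ]
 [ 501.76198079 -168.19989501    6.        ]]
```

Emit:
servo_tool([
  [60, 2, 7, 3, 0, 0, 35],
  [60, 2, 7, 3, 0, 0, 35],
  [60, 2, 7, 3, 0, 0, 35],
  [60, 2, 7, 3, 0, 0, 35],
  [60, 2, 7, 3, 0, 0, 35],
])

```text
t: 0.87
eef_pos: [260.0, -455.4, 325.3]
orientation: [[0.801, -0.599, 0.0], [-0.599, -0.801, -0.0], [0.0, 0.0, -1.0]]
wrist_force: [0.3, -0.2, 0.9]
finger_gap: 60.2
```

Emit:
servo_tool([
  [60, 3.2, 5.5, 0, 0, 0, 36],
  [60, 3.2, 5.5, 0, 0, 0, 36],
  [60, 3.2, 5.5, 0, 0, 0, 36],
  [60, 3.2, 5.5, 0, 0, 0, 36],
  [60, 3.2, 5.5, 0, 0, 0, 36],
])

```text
t: 1.28
eef_pos: [357.0, -287.5, 325.8]
orientation: [[1.0, -0.016, 0.001], [-0.016, -1.0, -0.0], [0.001, 0.0, -1.0]]
wrist_force: [-0.1, -0.7, 0.6]
finger_gap: 60.1
```

Emit:
servo_tool([
  [60, 3.2, 5.5, 0, 0, 0, 36],
  [60, 3.2, 5.5, 0, 0, 0, 36],
  [60, 3.2, 5.5, 0, 0, 0, 36],
  [60, 3.2, 5.5, 0, 0, 0, 36],
  [60, 3.2, 5.5, 0, 0, 0, 36],
])

```text
t: 1.7
eef_pos: [453.9, -119.5, 326.1]
orientation: [[0.82, 0.572, 0.002], [0.572, -0.82, 0.001], [0.002, 0.001, -1.0]]
wrist_force: [0.3, -0.6, -0.1]
finger_gap: 60.1
```

Emit:
servo_tool([
  [60, 3.2, 5.5, 0, 0, 0, 18],
  [60, 3.2, 5.5, 0, 0, 0, 18],
  [60, 3.2, 5.5, 0, 0, 0, 18],
  [60, 3.2, 5.5, 0, 0, 0, 18],
  [60, 3.2, 5.5, 0, 0, 0, 18],
])

```text
t: 2.12
eef_pos: [550.9, 48.7, 325.8]
orientation: [[0.601, 0.799, 0.002], [0.799, -0.601, 0.002], [0.002, 0.0, -1.0]]
wrist_force: [0.3, -0.5, -0.4]
finger_gap: 59.9
```

Run:
```python
from h import *
for n in ["scene","top","wrist"]: snap(n,n+"1.png")
```

```text
(no output)
```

View pics/scene1.png

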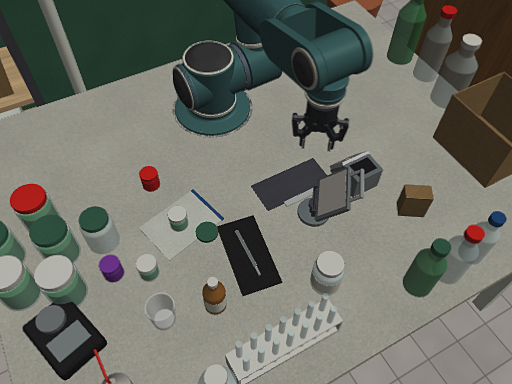

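View pics/top1.png

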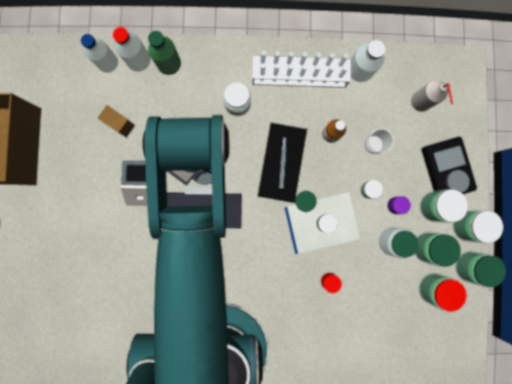

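View pics/wrist1.png

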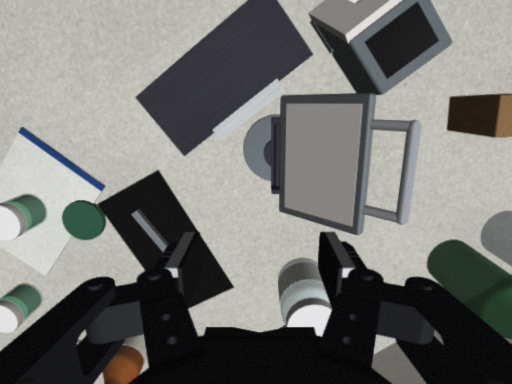

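Run:
```python
from h import *
w=snap("wrist");s=snap("top");t=snap("scene")
print(cast(w,[[137,97],[184,154],[312,50]],3).round(1))
print("bar w",cast(w,[[418,122],[405,222]],185).round(1))
g=lambda n,u,v:None
# triangulate bar mid wrist+scene
T=lambda x,y:np.array([x,y])/5+[240,140]-.4
print(tri([w,t],[[418,124],T(610,288)]),tri([w,t],[[405,220],T(612,150)]))
print(tri([w,t],[[418,124],T(612,150)]),tri([w,t],[[405,220],T(610,288)]))
print("stylus butt w",cast(w,[[135,212]],6),"jar2 lid w",cast(w,[[9,222],[4,317]],64))
```

```text
[[378.1 -46.5   3. ]
 [483.4 -46.3   3. ]
 [479.4 193.    3. ]]
bar w [[590.4 194.6 185. ]
 [668.  137.8 185. ]]
(array([622.45696295, 213.24680644,  84.34248984]), [array([-16.1,   5.1]), array([ 5.7, -2.7])]) (array([628.5024667 , 136.77007706, 253.08786683]), [array([16.2, -1.6]), array([-4. ,  1.4])])
(array([592.22414481, 193.56067098, 183.61146981]), [array([-0.8,  0.2]), array([ 0.2, -0.1])]) (array([668.01262388, 138.24016391, 180.80443904]), [array([-1.6,  0.2]), array([ 0.5, -0.2])])
stylus butt w [[ 506.86171636 -170.62464902    6.        ]] jar2 lid w [[ 404.672646   -297.51515175   64.        ]
 [ 506.7789573  -439.50197941   64.        ]]
```

Emit:
servo_tool([
  [40, 2.64, 3.88, 0, 0, 0, 0],
  [40, 2.64, 3.88, 0, 0, 0, 0],
  [40, 2.64, 3.88, 0, 0, 0, 0],
  [40, 2.64, 3.88, -1.5, 0, 0, 0],
  [40, 2.64, 3.88, -2.7, 0, 0, 0],
])

```text
t: 2.83
eef_pos: [630.6, 162.5, 246.4]
orientation: [[0.603, 0.798, 0.007], [0.798, -0.603, 0.002], [0.006, 0.004, -1.0]]
wrist_force: [0.1, -0.3, -1.7]
finger_gap: 40.0
```

Run:
```python
from h import *
snap("wrist","w2.png");t=snap("scene"); crop(t,240,100,420,240,4,"s2.png");print(arm.get_obs()["eef_pos"])
```

```text
[626.99369871 160.17311429 238.25909833]
```

View pics/w2.png

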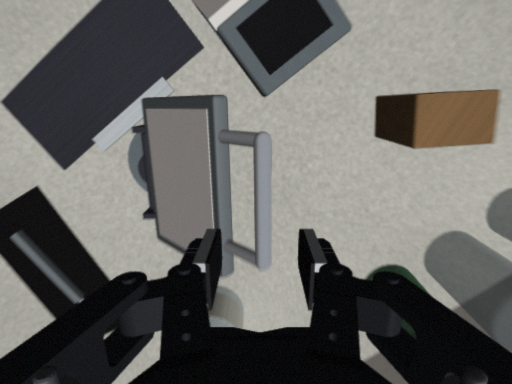

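View pics/s2.png

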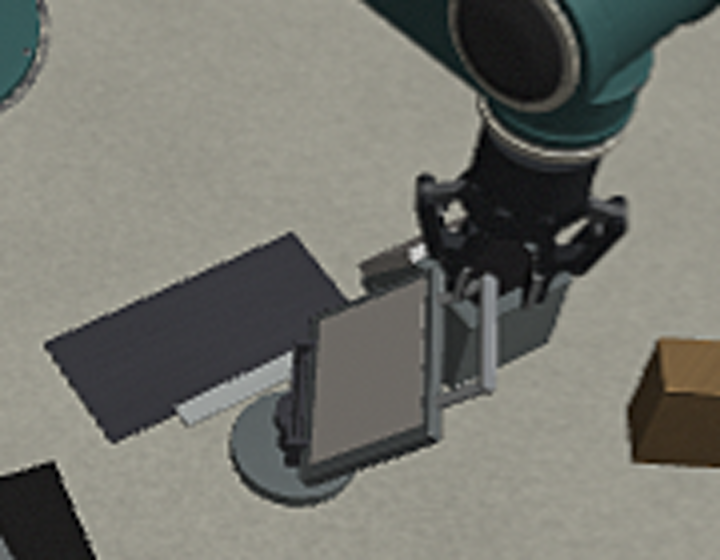

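Run:
```python
from h import *
w=snap("wrist");o=arm.get_obs();p=o["eef_pos"];R=o["orientation"]
print(p,R[:,2])
for z in (180,184):
    B=cast(w,[[262.5,137],[263.5,265]],z);m=B.mean(0);print(z,B.round(1).tolist(),np.linalg.norm(B[0]-B[1]),"mid",m.round(1),"in tool",(R.T@(m-p)).round(1))
```

```text
[627.75628201 159.94561469 243.03087602] [-2.97509752e-03 -9.41953978e-05 -9.99995570e-01]
180 [[586.7, 192.8, 180.0], [658.6, 139.6, 180.0]] 89.40551040109104 mid [622.7 166.2 180. ] in tool [ 2.  -7.7 63. ]
184 [[586.4, 193.0, 184.0], [656.7, 141.0, 184.0]] 87.49290559597353 mid [621.6 167.  184. ] in tool [ 2.  -9.1 59. ]
```

Emit:
servo_tool([
  [40, 0, 0.17, -1.9, 0, 0, 0],
  [40, 0, 0.17, -1.9, 0, 0, 0],
  [40, 0, 0.17, -1.9, 0, 0, 0],
  [40, 0, 0.17, -1.9, 0, 0, 0],
], newtons=30)

```text
t: 3.32
eef_pos: [628.2, 164.1, 189.1]
orientation: [[0.605, 0.796, -0.001], [0.796, -0.605, 0.0], [-0.0, -0.001, -1.0]]
wrist_force: [0.5, -0.8, 1.6]
finger_gap: 39.7
```

Emit:
servo_tool([
  [5, 0, 0, 0, 0, 0, 0],
  [5, 0, 0, 0, 0, 0, 0],
  [5, 0, 0, 0, 0, 0, 0],
  [5, 0, 0, 0, 0, 0, 0],
  [5, 0, 0, 0, 0, 0, 0],
])

```text
t: 3.73
eef_pos: [630.1, 165.3, 193.4]
orientation: [[0.605, 0.796, 0.007], [0.796, -0.605, 0.004], [0.007, 0.003, -1.0]]
wrist_force: [8.5, 10.1, 9.5]
finger_gap: 10.3
```

Emit:
servo_tool([
  [40, 0, 0, 0, 0, 0, 0],
  [40, 0, 0, 0, 0, 0, 0],
  [40, 0, 0, 0, 0, 0, 0],
  [40, 0, 0, -0.4, 0, 0, 0],
  [40, 0, 0, -0.45, 0, 0, 0],
])

```text
t: 4.15
eef_pos: [629.5, 165.0, 177.5]
orientation: [[0.605, 0.796, 0.005], [0.796, -0.605, 0.003], [0.005, 0.002, -1.0]]
wrist_force: [-0.1, 0.3, -1.0]
finger_gap: 40.3
```

Emit:
servo_tool([
  [40, 0, 0, 0, 0, 0, 0],
  [5, 0, 0, 0, 0, 0, 0],
  [5, 0, 0, 0, 0, 0, 0],
  [5, 0, 0, 0, 0, 0, 0],
  [5, 0, 0, 0, 0, 0, 0],
])

```text
t: 4.57
eef_pos: [629.8, 165.4, 177.8]
orientation: [[0.605, 0.796, 0.006], [0.796, -0.605, 0.004], [0.006, 0.002, -1.0]]
wrist_force: [4.6, 3.9, -0.9]
finger_gap: 11.0
```

Emit:
servo_tool([
  [5, 0.357, -0.3, 0, 0, 0, -7],
  [5, 0.673, -0.64, 0, 0, 0, -14],
  [5, 0.947, -1.02, 0, 0, 0, -21],
  [5, 1.173, -1.43, 0, 0, 0, -28],
  [5, 1.347, -1.863, 0, 0, 0, -35],
])

```text
t: 4.98
eef_pos: [670.7, 109.2, 177.7]
orientation: [[0.954, 0.3, 0.007], [0.3, -0.954, 0.0], [0.006, 0.002, -1.0]]
wrist_force: [-0.9, 1.0, -2.6]
finger_gap: 11.2
```

Emit:
servo_tool([
  [5, 0.097, -0.373, 0, 0, 0, -5.7],
  [5, 0.163, -0.763, 0, 0, 0, -11.4],
  [5, 0.19, -1.157, 0, 0, 0, -17],
  [5, 0.19, -1.157, 0, 0, 0, -17],
  [5, 0.19, -1.157, 0, 0, 0, -17],
])

```text
t: 5.4
eef_pos: [676.4, 74.1, 177.7]
orientation: [[1.0, 0.01, 0.007], [0.01, -1.0, -0.002], [0.007, 0.002, -1.0]]
wrist_force: [1.9, -1.3, -1.0]
finger_gap: 10.4
```

Run:
```python
from h import *
snap("wrist","w3.png");print(arm.get_obs()["eef_pos"],arm.get_obs()["orientation"])
```

```text
[676.4247445   74.4196367  177.73904198] [[ 0.99991411  0.01126845  0.00669225]
 [ 0.01128401 -0.99993371 -0.00229215]
 [ 0.00666598  0.00236747 -0.99997498]]
```

View pics/w3.png

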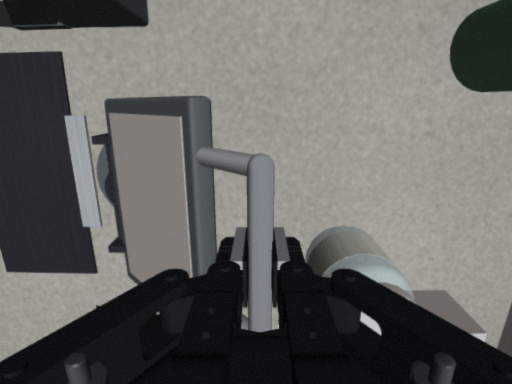

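Emit:
servo_tool([
  [5, -0.583, 0.01, 0.473, 0, 0, 0],
  [5, -0.88, 0.01, 0.68, 0, 0, 0],
  [5, -1.163, 0.01, 0.863, 0, 0, 0],
  [5, -1.163, 0.01, 0.863, 0, 0, 0],
  [5, -1.163, 0.01, 0.863, 0, 0, 0],
])

```text
t: 5.87
eef_pos: [642.2, 75.2, 205.9]
orientation: [[1.0, 0.015, 0.011], [0.015, -1.0, -0.003], [0.011, 0.003, -1.0]]
wrist_force: [5.1, -2.2, 12.4]
finger_gap: 11.0
```

Emit:
servo_tool([
  [40, 0, 0, 0, 0, 0, 0],
  [40, 0, 0, 0, 0, 0, 0],
  [40, 0, 0, 0, 0, 0, 0],
  [40, 0, 0, 3, 0, 0, 0],
  [40, 0, 0, 3, 0, 0, 0],
])

```text
t: 6.28
eef_pos: [641.2, 75.4, 287.2]
orientation: [[1.0, 0.016, 0.005], [0.016, -1.0, -0.003], [0.005, 0.003, -1.0]]
wrist_force: [0.6, 0.3, 1.4]
finger_gap: 40.1
```

Emit:
servo_tool([
  [40, -3, -4, 3, 0, 0, 0],
  [40, -3, -4, 3, 0, 0, 0],
  [40, -3, -4, 3, 0, 0, 0],
  [40, -3, -4, 3, 0, 0, 0],
  [40, -3, -4, 3, 0, 0, 0],
])

```text
t: 6.7
eef_pos: [549.2, -47.3, 381.5]
orientation: [[1.0, 0.015, 0.009], [0.015, -1.0, -0.004], [0.009, 0.004, -1.0]]
wrist_force: [0.1, -0.2, 0.8]
finger_gap: 40.2
```

Run:
```python
from h import *
snap("wrist","w4.png");print(arm.get_obs()["eef_pos"]);t=snap("scene"); crop(t,240,100,400,220,5,"s4.png")
```

```text
[549.88359569 -46.69966681 380.49752013]
```

View pics/w4.png

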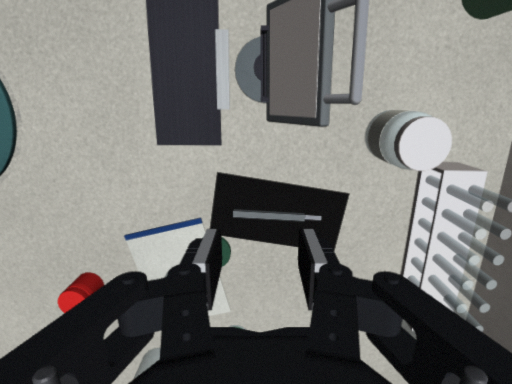

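View pics/s4.png

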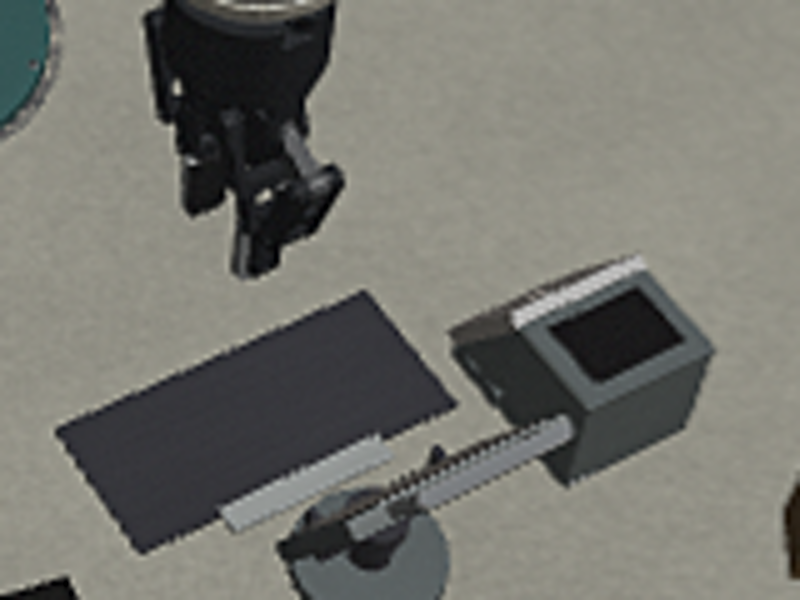

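Run:
```python
from h import *
w=snap("wrist");t=snap("scene")
T=lambda x,y:np.array([x,y])/5+[240,100]-.4
P=cast(t,[T(55,430),T(367,290),T(458,405),T(140,555)],3);print("plate scene",P.round(1).tolist(),P.mean(0).round(1))
P=cast(w,[[157,145],[221,145],[215,0],[149,0]],3);print("w",P.round(1).tolist())
print(tri([w,t],[[356,99],T(425,497)]))
print("bar wrist z208",cast(w,[[357,99],[365,0]],208.6).round(1))
print("jarR panel edge",cast(w,[[330,100],[336,0]],70+120*.866).round(1))
```

```text
plate scene [[375.5, -48.6, 3.0], [373.5, 192.1, 3.0], [483.2, 191.6, 3.0], [485.1, -48.2, 3.0]] [429.3  71.7   3. ]
w [[379.2, -45.1, 3.0], [487.8, -43.8, 3.0], [482.5, 175.1, 3.0], [382.7, 174.7, 3.0]]
(array([641.49815257,  30.06405142, 212.92448862]), [array([-1. ,  1.4]), array([ 0.6, -0. ])])
bar wrist z208 [[644.7  31.4 208.6]
 [643.7 117.4 208.6]]
jarR panel edge [[626.6  30.3 173.9]
 [625.6 127.1 173.9]]
```

Emit:
servo_tool([
  [80, -0.7, -7, -1.3, 0, 0, 0],
  [80, -0.7, -7, -1.3, 0, 0, 0],
  [80, -0.7, -7, -1.3, 0, 0, 0],
  [80, -0.7, -7, -1.3, 0, 0, 0],
  [80, -0.7, -7, -1.3, 0, 0, 0],
], newtons=40)

```text
t: 7.32
eef_pos: [531.6, -248.9, 335.7]
orientation: [[1.0, 0.018, 0.001], [0.018, -1.0, -0.001], [0.001, 0.001, -1.0]]
wrist_force: [0.7, -0.3, -0.4]
finger_gap: 79.5
```

Emit:
servo_tool([
  [80, -0.7, -7, -1.3, 0, 0, 0],
  [80, -0.7, -7, -1.3, 0, 0, 0],
  [80, -0.7, -7, -1.3, 0, 0, 0],
  [80, -0.7, -7, -1.3, 0, 0, 0],
  [80, -0.7, -7, -1.3, 0, 0, 0],
])

```text
t: 7.73
eef_pos: [512.1, -452.8, 295.2]
orientation: [[1.0, 0.02, -0.0], [0.02, -1.0, 0.001], [-0.0, -0.001, -1.0]]
wrist_force: [1.8, 0.9, 0.7]
finger_gap: 79.9
```

Run:
```python
from h import *
snap("wrist","w5.png");print(arm.get_obs()["eef_pos"]);s=snap("top","t5.png")
```

```text
[ 510.44539329 -458.2955636   291.92335185]
```

View pics/w5.png

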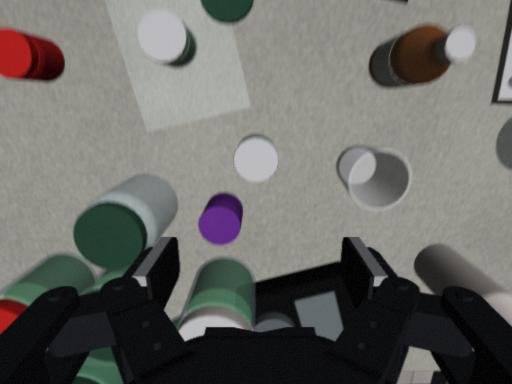

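View pics/t5.png

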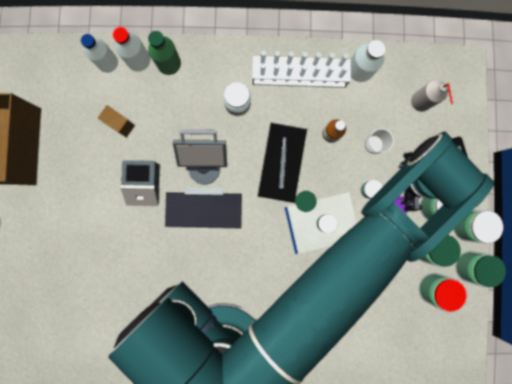

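Run:
```python
from h import *
w=snap("wrist");print(cast(w,[[256,160],[162,36],[221,218],[227,2]],64).round(1))
s=snap("top");crop(s,160,115,240,180,10,"t5p.png")
hsv=cv2.cvtColor(s["frame"],cv2.COLOR_RGB2HSV)
print(cast(s,[[327.4,223.6],[373.2,188.6]],64).round(1))
```

```text
[[ 505.3 -449.3   64. ]
 [ 399.8 -312.4   64. ]
 [ 461.3 -525.5   64. ]
 [ 471.9 -278.1   64. ]]
[[ 401.8 -308.2   64. ]
 [ 510.4 -446.5   64. ]]
```

View pics/t5p.png

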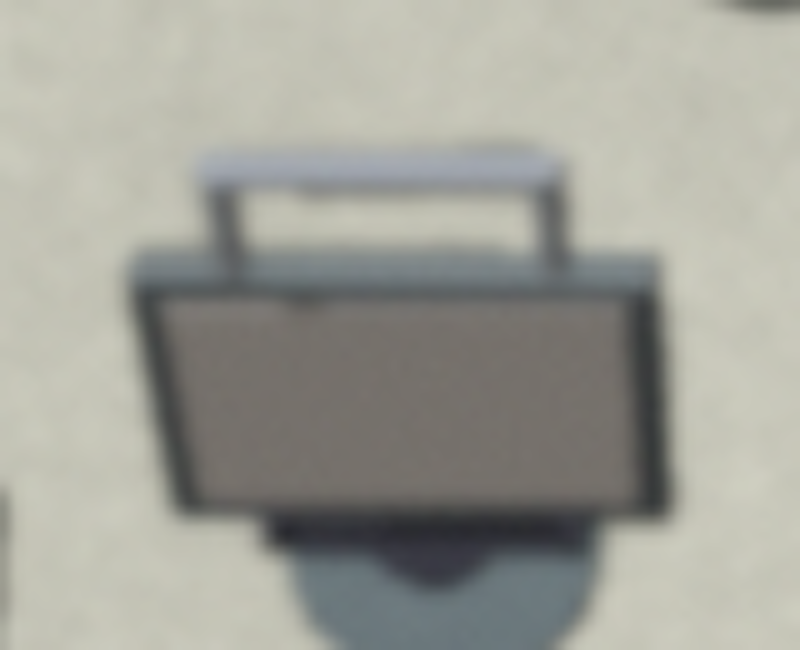

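Run:
```python
from h import *
s=snap("top");px=lambda x,y:np.array([x,y])/10+[160,115]-.45
B=cast(s,[px(205,170),px(565,167)],208.6);print(B.round(1), np.arcsin((B.mean(0)[0]-434.2-130)/160), (B[0]-B[1])[:2])
P=cast(s,[px(140,252),px(658,257)],70+120*.866+3.5);print(P.round(1))
```

```text
[[643.1 120.9 208.6]
 [646.4  23.3 208.6]] 0.5278668475661608 [-3.30082349 97.65447024]
[[625.  142.8 177.4]
 [627.3  -1.1 177.4]]
```

Emit:
servo_tool([
  [80, -0.11, 0.36, -4.5, 0, 0, 0],
  [80, -0.11, 0.36, -4.5, 0, 0, 0],
  [80, -0.11, 0.36, -4.5, 0, 0, 0],
  [80, -0.11, 0.36, -4.5, 0, 0, 0],
  [80, -0.11, 0.36, -4.5, 0, 0, 0],
])

```text
t: 8.4
eef_pos: [508.8, -437.7, 158.0]
orientation: [[1.0, 0.021, -0.004], [0.021, -1.0, 0.005], [-0.004, -0.005, -1.0]]
wrist_force: [-0.0, -0.2, 0.0]
finger_gap: 80.6
```

Run:
```python
from h import *
w=snap("wrist","w6.png");print(arm.get_obs()["eef_pos"])
```

```text
[ 509.5605026  -438.94600867  161.52957066]
```

View pics/w6.png

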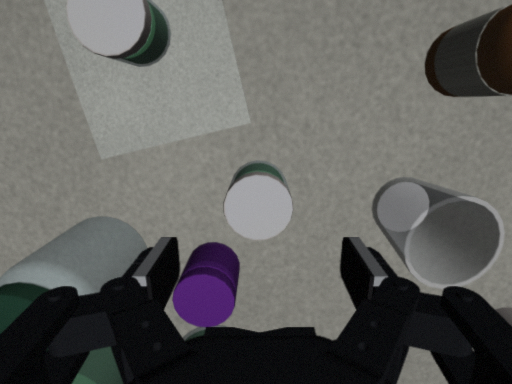

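Run:
```python
from h import *
w=snap("wrist");print(arm.get_obs()["eef_pos"]);print(cast(w,[[258,205],[207,298],[107,20]],64).round(1))
```

```text
[ 510.0119837  -439.83669541  163.69723318]
[[ 508.  -445.7   64. ]
 [ 464.3 -534.2   64. ]
 [ 400.6 -312.8   64. ]]
```

Emit:
servo_tool([
  [80, -0.08, -0.22, -2, 0, 0, 0],
  [80, -0.08, -0.22, -3, 0, 0, 0],
  [80, -0.08, -0.22, -4.1, 0, 0, 0],
  [80, -0.08, -0.22, -4.1, 0, 0, 0],
  [80, -0.08, -0.22, -4.1, 0, 0, 0],
])

```text
t: 8.92
eef_pos: [508.2, -446.8, 42.4]
orientation: [[1.0, 0.02, 0.001], [0.02, -1.0, -0.0], [0.001, 0.0, -1.0]]
wrist_force: [0.2, -0.5, 1.2]
finger_gap: 79.8
```

Emit:
servo_tool([
  [45, 0, 0, 0, 0, 0, 0],
  [45, 0, 0, 0, 0, 0, 0],
  [45, 0, 0, 0, 0, 0, 0],
  [45, 0, 0, 0, 0, 0, 0],
  [45, 0, 0, 0, 0, 0, 0],
])

```text
t: 9.33
eef_pos: [509.8, -448.2, 47.3]
orientation: [[1.0, 0.021, 0.006], [0.021, -1.0, -0.005], [0.006, 0.005, -1.0]]
wrist_force: [-0.8, 1.2, 12.4]
finger_gap: 55.0
```

Emit:
servo_tool([
  [45, 0, 0, 1, 0, 0, 0],
  [45, 0, 0, 2, 0, 0, 0],
  [45, 0, 0, 3, 0, 0, 0],
  [45, 0, 0, 4, 0, 0, 0],
  [45, 0, 0, 4, 0, 0, 0],
])

```text
t: 9.75
eef_pos: [511.6, -449.7, 177.4]
orientation: [[1.0, 0.021, 0.014], [0.021, -1.0, -0.013], [0.014, 0.013, -1.0]]
wrist_force: [0.6, -1.8, -0.9]
finger_gap: 55.0
```

Emit:
servo_tool([
  [45, -0.1, 1, 0, 0, 0, 0],
  [45, -0.3, 2, 0, 0, 0, 0],
  [45, -0.5, 3.2, 0, 0, 0, 0],
  [45, -0.7, 4.4, 0, 0, 0, 0],
  [45, -0.9, 5.6, 0, 0, 0, 0],
])

```text
t: 10.17
eef_pos: [484.3, -280.4, 179.3]
orientation: [[1.0, 0.02, 0.017], [0.02, -1.0, -0.014], [0.016, 0.014, -1.0]]
wrist_force: [1.8, 0.7, -1.4]
finger_gap: 54.8
```

Emit:
servo_tool([
  [45, -0.2, 1.2, 0, 0, 0, 0],
  [45, -0.4, 2.4, 0, 0, 0, 0],
  [45, -0.6, 3.6, 0, 0, 0, 0],
  [45, -0.8, 4.8, 0, 0, 0, 0],
  [45, -1, 6, 0, 0, 0, 0],
])

```text
t: 10.58
eef_pos: [453.9, -99.0, 181.2]
orientation: [[1.0, 0.02, 0.02], [0.02, -1.0, -0.015], [0.019, 0.015, -1.0]]
wrist_force: [0.9, 0.7, -1.3]
finger_gap: 55.1
```

Emit:
servo_tool([
  [45, -0.25, 1.2, 0, 0.3, 0.4, 0],
  [45, -0.5, 2.4, 0, 0.6, 0.8, 0],
  [45, -0.77, 3.6, 0, 0.9, 1.1, 0],
  [45, -0.77, 3.7, 0, 0.9, 1.1, 0],
  [45, -0.77, 3.7, 0, 0.9, 1.1, 0],
])

```text
t: 11.0
eef_pos: [430.8, 13.6, 183.1]
orientation: [[1.0, 0.023, 0.004], [0.023, -1.0, 0.001], [0.004, -0.001, -1.0]]
wrist_force: [-0.8, -0.8, -1.3]
finger_gap: 55.1
```

Run:
```python
from h import *
w=snap("wrist","w7.png");o=arm.get_obs();print(o["eef_pos"],o["orientation"])
```

```text
[431.02679173  12.42628155 182.74730525] [[ 9.99755872e-01  2.18646033e-02  3.18364011e-03]
 [ 2.18624707e-02 -9.99760740e-01  7.03134584e-04]
 [ 3.19825215e-03 -6.33360691e-04 -9.99994685e-01]]
```

View pics/w7.png

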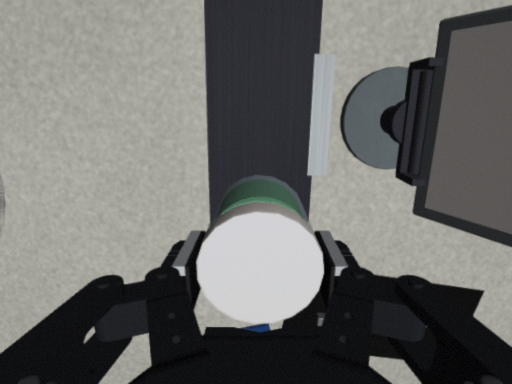

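Emit:
servo_tool([
  [45, 0, 0, -1.2, 0, 0, 0],
  [45, 0, 0, -2.4, 0, 0, 0],
  [45, 0, 0, -3.4, 0, 0, 0],
  [45, 0, 0, -4.1, 0, 0, 0],
  [45, 0, 0, -4.3, 0, 0, 0],
])

```text
t: 11.47
eef_pos: [429.8, 11.2, 50.9]
orientation: [[1.0, 0.02, -0.001], [0.02, -1.0, 0.001], [-0.001, -0.001, -1.0]]
wrist_force: [-0.3, 0.6, -2.2]
finger_gap: 54.9
```

Run:
```python
from h import *
t=snap("scene");crop(t,240,100,400,220,5,"s7.png");o=arm.get_obs();print(o["eef_pos"],o["wrist_force"],o["orientation"][:,2])
```

```text
[430.20496283  11.3583012   51.69922871] [-0.92514234  0.71152185 -2.88401541] [ 3.17591067e-05  5.62036386e-04 -9.99999842e-01]
```

View pics/s7.png

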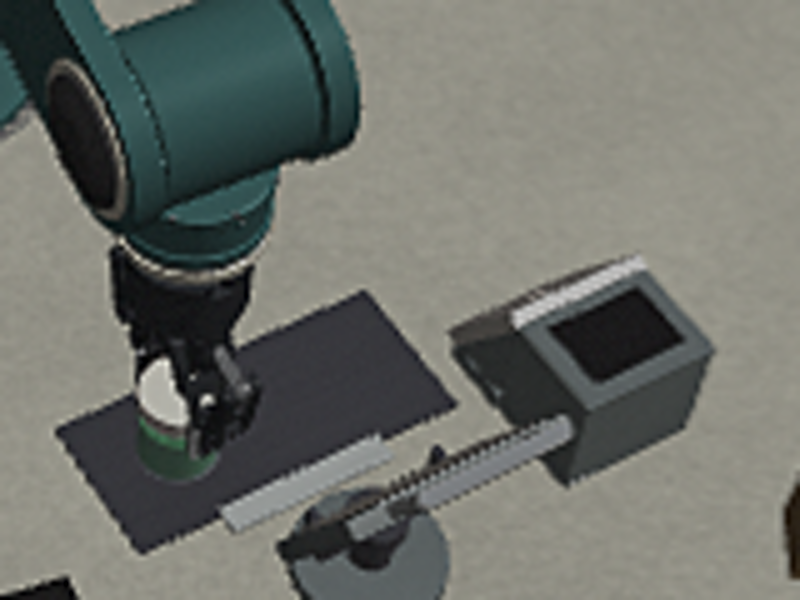

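Emit:
servo_tool([
  [45, 0, 0, -0.05, 0, 0, 0],
  [45, 0, 0, -0.1, 0, 0, 0],
  [45, 0, 0, -0.1, 0, 0, 0],
])

```text
t: 11.77
eef_pos: [431.2, 11.0, 50.5]
orientation: [[1.0, 0.02, 0.002], [0.02, -1.0, 0.0], [0.002, -0.0, -1.0]]
wrist_force: [-0.4, 0.1, -1.5]
finger_gap: 54.7
```

Emit:
servo_tool([
  [45, 0, 0, -0.1, 0, 0, 0],
  [45, 0, 0, -0.15, 0, 0, 0],
  [45, 0, 0, -0.15, 0, 0, 0],
])

```text
t: 12.02
eef_pos: [431.6, 11.1, 50.2]
orientation: [[1.0, 0.02, 0.002], [0.02, -1.0, 0.001], [0.002, -0.001, -1.0]]
wrist_force: [-32.5, 3.3, 48.8]
finger_gap: 55.0
```

Emit:
servo_tool([
  [70, 0, 0, 0.03, 0, 0, 0],
  [70, 0, 0, 0.05, 0, 0, 0],
  [76, 0, 0, 0.05, 0, 0, 0],
  [76, 0, 0, 1, 0, 0, 0],
  [78, 0, 0, 2.5, 0, 0, 0],
])

```text
t: 12.43
eef_pos: [429.8, 11.0, 119.5]
orientation: [[1.0, 0.02, -0.004], [0.02, -1.0, 0.001], [-0.004, -0.001, -1.0]]
wrist_force: [1.6, 0.3, 0.1]
finger_gap: 78.0
```

Emit:
servo_tool([
  [80, 0, 0, 1, 0, 0, 0],
  [80, 0, -1.3, 2, 0, 0, 0],
  [80, -0.3, -2.7, 2, 0, 0, 0],
  [80, -0.5, -4, 2, 0, 0, 0],
  [80, -0.6, -5.3, 2, 0, 0, 0],
])

```text
t: 12.85
eef_pos: [411.6, -147.0, 180.7]
orientation: [[1.0, 0.021, -0.001], [0.021, -1.0, 0.0], [-0.001, -0.0, -1.0]]
wrist_force: [0.7, -0.1, 0.0]
finger_gap: 80.0
```

Run:
```python
from h import *
t=snap("scene","s8.png");w=snap("wrist","w8.png");o=arm.get_obs();print(o["eef_pos"],o["orientation"][:,2])
```

```text
[ 411.21477432 -150.18694947  179.78541135] [-3.21785303e-03 -3.97013194e-04 -9.99994744e-01]
```

View pics/s8.png

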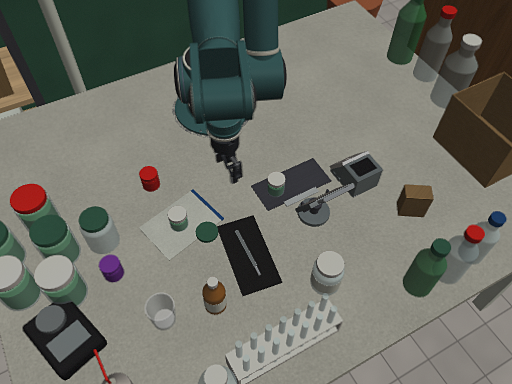

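View pics/w8.png

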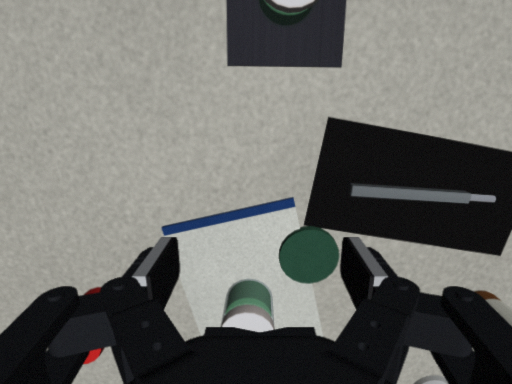

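Emit:
servo_tool([
  [80, -0.34, -5.36, 0, 0, 0, 0],
  [80, -0.34, -5.36, 0, 0, 0, 0],
  [80, -0.34, -5.36, 0, 0, 0, 0],
  [80, -0.34, -5.36, 0, 0, 0, 0],
  [80, -0.34, -5.36, -0.6, 0, 0, 0],
])

```text
t: 13.37
eef_pos: [401.1, -316.7, 164.3]
orientation: [[1.0, 0.01, -0.0], [0.01, -1.0, -0.004], [-0.001, 0.004, -1.0]]
wrist_force: [1.5, -0.0, 0.8]
finger_gap: 79.8
```

Run:
```python
from h import *
w=snap("wrist","w9.png");o=arm.get_obs();print(o["eef_pos"])
```

```text
[ 400.15241448 -313.18622238  158.62129048]
```

View pics/w9.png

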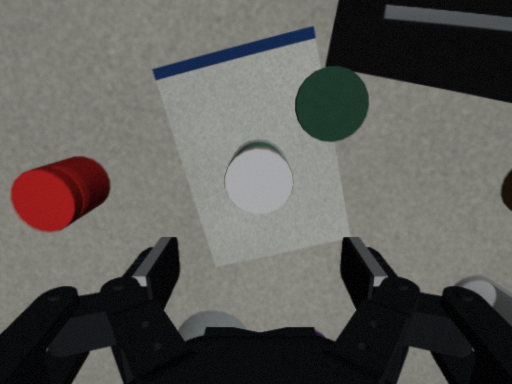

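Run:
```python
from h import *
w=snap("wrist");o=arm.get_obs();print(o["eef_pos"],cast(w,[[258,181],[332,104]],64).round(1),cast(w,[[332,104]],10))
```

```text
[ 400.12307659 -311.32933884  159.23893875] [[ 397.9 -299.5   64. ]
 [ 450.9 -241.3   64. ]] [[ 463.26388183 -241.18774656   10.        ]]
```

Run:
```python
from h import *
w=snap("wrist","w10.png");o=arm.get_obs();print(o["eef_pos"],o["qd"].round(3))
t=snap("scene");crop(t,140,180,220,250,8,"s10.png")
hs=cv2.cvtColor(w["frame"],cv2.COLOR_RGB2GRAY)
c=cv2.HoughCircles(cv2.GaussianBlur(hs,(5,5),1),cv2.HOUGH_GRADIENT,1,50,param1=80,param2=20,minRadius=25,maxRadius=45)
print(c)
for q in c[0]: print(q,cast(w,[q[:2]],64).round(1))
```

```text
[ 400.56237974 -310.5373124   160.55945647] [ 0.027 -0.032 -0.016  0.001  0.015  0.002]
[[[334.5 111.5  38. ]
  [258.5 191.5  35.2]
  [ 50.5 199.5  41.6]]]
[334.5 111.5  38. ] [[ 453.  -244.5   64. ]]
[258.5 191.5  35.2] [[ 398.2 -306.1   64. ]]
[ 50.5 199.5  41.6] [[ 229.8 -315.3   64. ]]
```

View pics/s10.png

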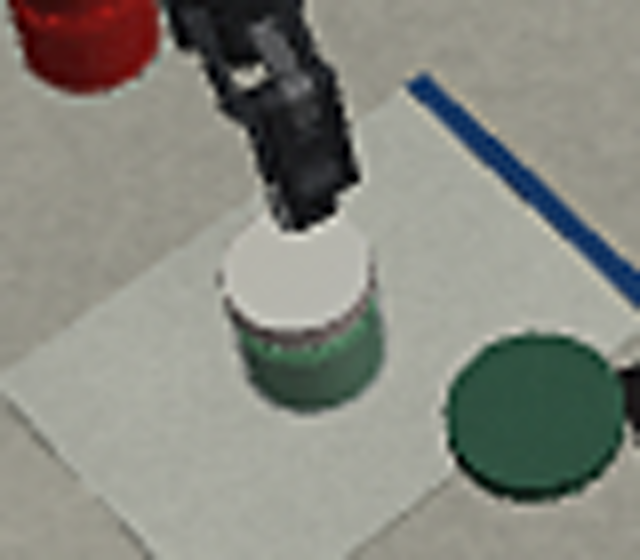

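Emit:
servo_tool([
  [80, -0.03, 0.12, -1.5, 0, 0, 0],
  [80, -0.03, 0.12, -2.7, 0, 0, 0],
  [80, -0.03, 0.12, -3.7, 0, 0, 0],
  [80, -0.03, 0.12, -3.95, 0, 0, 0],
  [80, -0.03, 0.12, -3.95, 0, 0, 0],
])

```text
t: 13.98
eef_pos: [400.0, -305.2, 42.4]
orientation: [[1.0, 0.016, -0.006], [0.016, -1.0, 0.002], [-0.006, -0.002, -1.0]]
wrist_force: [0.3, -1.1, 0.3]
finger_gap: 80.0
```

Emit:
servo_tool([
  [45, 0, 0, 0, 0, 0, 0],
  [45, 0, 0, 0, 0, 0, 0],
  [45, 0, 0, 0, 0, 0, 0],
  [45, 0, 0, 0, 0, 0, 0],
  [45, 0, 0, 0, 0, 0, 0],
])

```text
t: 14.4
eef_pos: [401.1, -305.7, 45.1]
orientation: [[1.0, 0.016, -0.003], [0.016, -1.0, 0.0], [-0.003, -0.0, -1.0]]
wrist_force: [-1.1, 3.6, 7.5]
finger_gap: 55.0
```

Emit:
servo_tool([
  [45, 0, 0, 0, 0, 0, 0],
])

```text
t: 14.48
eef_pos: [401.8, -306.0, 46.9]
orientation: [[1.0, 0.016, -0.001], [0.016, -1.0, -0.001], [-0.001, 0.001, -1.0]]
wrist_force: [-0.3, 0.4, -2.1]
finger_gap: 54.8
```

Emit:
servo_tool([
  [45, 0, 0, 1, 0, 0, 0],
  [45, 0, 0, 2, 0, 0, 0],
  [45, 0, 0, 3, 0, 0, 0],
  [45, 0, 0, 4.2, 0, 0, 0],
  [45, 0, 0, 4.4, 0, 0, 0],
])

```text
t: 14.9
eef_pos: [403.2, -307.1, 186.7]
orientation: [[1.0, 0.016, 0.006], [0.016, -1.0, -0.007], [0.005, 0.007, -1.0]]
wrist_force: [1.8, -0.7, -0.8]
finger_gap: 55.0
```

Emit:
servo_tool([
  [45, 0.1, 1.2, 0, 0, 0, 0],
  [45, 0.2, 2.4, 0, 0, 0, 0],
  [45, 0.3, 3.6, 0, 0, 0, 0],
  [45, 0.4, 4.8, 0, 0, 0, 0],
  [45, 0.5, 6, 0, 0, 0, 0],
])

```text
t: 15.32
eef_pos: [418.0, -125.6, 187.8]
orientation: [[1.0, 0.015, 0.007], [0.015, -1.0, -0.007], [0.007, 0.007, -1.0]]
wrist_force: [0.5, -0.0, -2.6]
finger_gap: 55.0
```

Emit:
servo_tool([
  [45, 0.1, 1.2, 0, 0, 0, 0],
  [45, 0.2, 2.4, 0, 0, 0, 0],
  [45, 0.3, 3.6, 0, 0, 0, 0],
  [45, 0.4, 4.8, 0, 0, 0, 0],
  [45, 0.5, 6, 0, 0, 0, 0],
])

```text
t: 15.73
eef_pos: [432.8, 56.2, 189.0]
orientation: [[1.0, 0.015, 0.01], [0.015, -1.0, -0.007], [0.01, 0.007, -1.0]]
wrist_force: [1.0, -1.0, -1.9]
finger_gap: 55.2
```

Emit:
servo_tool([
  [45, -0.06, 1, 0, 0.2, 0.3, 0],
  [45, -0.06, 1.9, 0, 0.4, 0.5, 0],
  [45, -0.06, 1.93, -1.2, 0.4, 0.5, 0],
  [45, -0.06, 1.93, -2.4, 0.4, 0.5, 0],
  [45, -0.06, 1.93, -3.4, 0.4, 0.5, 0],
])

```text
t: 16.15
eef_pos: [430.7, 114.8, 86.1]
orientation: [[1.0, 0.017, 0.002], [0.017, -1.0, -0.0], [0.002, 0.0, -1.0]]
wrist_force: [0.1, -0.6, -2.8]
finger_gap: 55.0
```

Emit:
servo_tool([
  [45, 0, 0, 0, 0, 0, 0],
  [45, 0, 0, 0, 0, 0, 0],
  [45, 0, 0, 0, 0, 0, 0],
])

```text
t: 16.4
eef_pos: [431.7, 114.9, 88.6]
orientation: [[1.0, 0.017, 0.005], [0.017, -1.0, 0.0], [0.005, -0.0, -1.0]]
wrist_force: [-0.0, 0.7, -1.4]
finger_gap: 54.7
```

Emit:
servo_tool([
  [45, 0, 0, -0.6, 0, 0, 0],
  [45, 0, 0, -1, 0, 0, 0],
  [45, 0, 0, -1.18, 0, 0, 0],
  [45, 0, 0, -1.22, 0, 0, 0],
])

```text
t: 16.73
eef_pos: [431.6, 114.8, 51.8]
orientation: [[1.0, 0.017, 0.004], [0.017, -1.0, 0.0], [0.004, -0.0, -1.0]]
wrist_force: [-0.4, -0.4, -2.3]
finger_gap: 55.2
```

Emit:
servo_tool([
  [45, 0, 0, -0.06, 0, 0, 0],
])

```text
t: 16.82
eef_pos: [431.9, 114.8, 50.7]
orientation: [[1.0, 0.017, 0.005], [0.017, -1.0, 0.0], [0.005, -0.0, -1.0]]
wrist_force: [0.2, 0.6, -2.0]
finger_gap: 55.1
```

Emit:
servo_tool([
  [45, 0, 0, -0.06, 0, 0, 0],
])

```text
t: 16.9
eef_pos: [432.2, 114.9, 49.5]
orientation: [[1.0, 0.016, 0.005], [0.016, -1.0, 0.001], [0.005, -0.001, -1.0]]
wrist_force: [0.0, 0.3, -2.9]
finger_gap: 54.9
```

Emit:
servo_tool([
  [45, 0, 0, -0.03, 0, 0, 0],
])

```text
t: 16.98
eef_pos: [432.5, 114.9, 49.0]
orientation: [[1.0, 0.016, 0.006], [0.016, -1.0, 0.001], [0.006, -0.001, -1.0]]
wrist_force: [0.6, 0.4, -2.3]
finger_gap: 54.9
```

Emit:
servo_tool([
  [70, 0, 0, 0, 0, 0, 0],
  [70, 0, 0, 0, 0, 0, 0],
  [76, 0, 0, 0, 0, 0, 0],
  [76, 0, 0, 1, 0, 0, 0],
  [78, 0, 0, 2.5, 0, 0, 0],
])

```text
t: 17.4
eef_pos: [430.8, 114.6, 118.6]
orientation: [[1.0, 0.016, 0.0], [0.016, -1.0, -0.0], [0.0, 0.0, -1.0]]
wrist_force: [0.4, 0.4, 0.4]
finger_gap: 78.0
```

Emit:
servo_tool([
  [80, 0, 0, 1, 0, 0, 0],
  [80, 0, 0, 2, 0, 0, 0],
  [40, 1, -1.2, 3, 0, 0, 0],
  [40, 2, -2.4, 3, 0, 0, 0],
  [40, 3, -3.6, 3, 0, 0, 0],
])

```text
t: 17.82
eef_pos: [507.8, 22.9, 210.8]
orientation: [[1.0, 0.018, 0.005], [0.018, -1.0, -0.0], [0.005, 0.001, -1.0]]
wrist_force: [-0.2, 0.8, 0.1]
finger_gap: 45.3
```

Emit:
servo_tool([
  [40, 1.8, -6.5, -1, 0, 0, 36],
  [40, 1.8, -6.5, -1, 0, 0, 36],
  [40, 1.8, -6.5, -1, 0, 0, 36],
  [40, 1.8, -6.5, -1, 0, 0, 36],
  [40, 1.8, -6.5, -1, 0, 0, 36],
])

```text
t: 18.23
eef_pos: [559.6, -165.4, 182.1]
orientation: [[0.819, 0.574, 0.005], [0.574, -0.819, 0.002], [0.005, 0.001, -1.0]]
wrist_force: [0.8, 0.8, 0.1]
finger_gap: 40.3
```

Emit:
servo_tool([
  [40, 0, 0, 0, 0, 0, 36],
  [40, 0, 0, 0, 0, 0, 36],
  [40, 0, 0, 0, 0, 0, 36],
  [40, 0, 0, 0, 0, 0, 36],
  [40, 0, 0, 0, 0, 0, 36],
])

```text
t: 18.65
eef_pos: [559.7, -165.6, 182.2]
orientation: [[0.328, 0.945, 0.003], [0.945, -0.328, 0.005], [0.005, 0.001, -1.0]]
wrist_force: [0.8, -0.1, -0.1]
finger_gap: 39.6
```

Emit:
servo_tool([
  [30, 0, 0, 0, 0, 0, 15],
  [30, 0, 0, 0, 0, 0, 15],
  [30, 0, 0, 0, 0, 0, 15],
  [30, 0, 0, 0, 0, 0, 15],
])

```text
t: 18.98
eef_pos: [559.7, -165.6, 182.4]
orientation: [[0.075, 0.997, 0.002], [0.997, -0.075, 0.005], [0.005, 0.001, -1.0]]
wrist_force: [0.1, 1.8, -0.5]
finger_gap: 30.0
```

Run:
```python
from h import *
w=snap("wrist","w11.png");o=arm.get_obs();print(o["eef_pos"],o["orientation"].round(3)); c=-w["R"].T@w["t"]; print("cam in tool",o["orientation"].T@(c-o["eef_pos"]), o["joint_positions"].round(2))
s=snap("top","t11.png");t=snap("scene","s11.png")
```

```text
[ 559.71177283 -165.60891203  182.34405016] [[ 0.076  0.997  0.001]
 [ 0.997 -0.076  0.005]
 [ 0.005  0.001 -1.   ]]
cam in tool [   0.27535629  -71.51368872 -128.34913671] [-0.33 -0.06  1.72  0.01  1.48 -1.83]
```

View pics/w11.png

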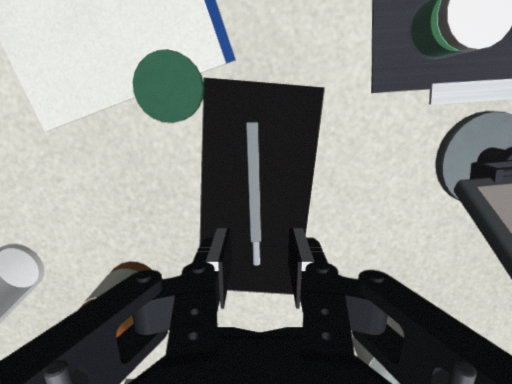

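View pics/s11.png

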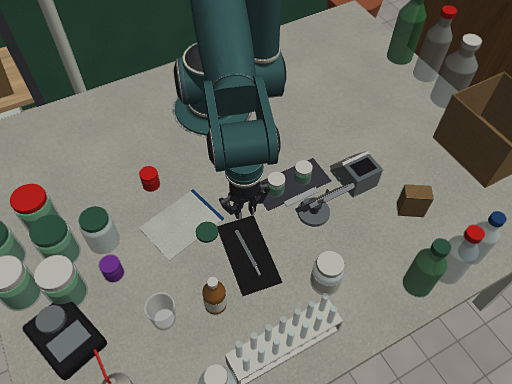

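View pics/t11.png

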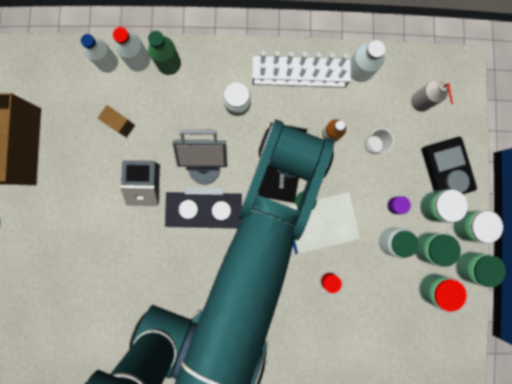

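Run:
```python
from h import *
w=snap("wrist");o=arm.get_obs();P=cast(w,[[252.5,122],[257.3,265]],6.5);print(P.round(1),np.linalg.norm(P[0]-P[1]))
d=(P[1]-P[0]);print("dir deg",np.degrees(np.arctan2(d[1],d[0])),"tool y deg",np.degrees(np.arctan2(o["orientation"][1,1],o["orientation"][0,1])))
print(o["eef_pos"])
s=snap("top");print("jars",cast(s,[[188,209],[221,210]],67).round(1))
```

```text
[[ 506.1 -167.2    6.5]
 [ 666.9 -174.8    6.5]] 161.00556233261779
dir deg -2.7234392716379334 tool y deg -4.304004766691142
[ 559.67708642 -165.59649713  182.25013216]
jars [[434.8 109.7  67. ]
 [434.5  11.2  67. ]]
```

Emit:
servo_tool([
  [30, 0.07, -0.167, -1.2, 0, 0, 1.6],
  [30, 0.07, -0.167, -2.4, 0, 0, 1.6],
  [30, 0.07, -0.167, -3.6, 0, 0, 1.6],
  [30, 0.07, -0.167, -4.7, 0, 0, 1.6],
  [30, 0.07, -0.167, -5, 0, 0, 1.6],
], newtons=40)

```text
t: 19.65
eef_pos: [559.4, -169.8, 27.0]
orientation: [[0.048, 0.999, -0.005], [0.999, -0.048, 0.007], [0.007, -0.005, -1.0]]
wrist_force: [-0.5, 0.1, -0.7]
finger_gap: 30.0
```

Emit:
servo_tool([
  [30, 0, 0, -0.2, 0, 0, 0],
  [30, 0, 0, -0.35, 0, 0, 0],
  [30, 0, 0, -0.35, 0, 0, 0],
  [30, 0, 0, -0.35, 0, 0, 0],
])

```text
t: 19.98
eef_pos: [560.2, -170.1, 18.1]
orientation: [[0.048, 0.999, -0.003], [0.999, -0.048, 0.007], [0.006, -0.003, -1.0]]
wrist_force: [-0.6, 0.1, 0.7]
finger_gap: 29.9
```

Emit:
servo_tool([
  [30, 0, 0, -0.05, 0, 0, 0],
  [8, 0, 0, -0.05, 0, 0, 0],
  [8, 0, 0, -0.05, 0, 0, 0],
  [8, 0, 0, -0.05, 0, 0, 0],
  [8, 0, 0, -0.05, 0, 0, 0],
])

```text
t: 20.4
eef_pos: [560.9, -170.3, 17.9]
orientation: [[0.048, 0.999, -0.001], [0.999, -0.048, 0.006], [0.006, -0.002, -1.0]]
wrist_force: [-0.8, 0.7, 6.3]
finger_gap: 10.7
```

Emit:
servo_tool([
  [8, 0, 0, 0, 0, 0, 0],
  [8, 0, 0, 0, 0, 0, 0],
])

```text
t: 20.57
eef_pos: [561.2, -170.4, 18.6]
orientation: [[0.048, 0.999, -0.0], [0.999, -0.048, 0.006], [0.006, -0.001, -1.0]]
wrist_force: [0.1, 0.5, 0.0]
finger_gap: 10.6
```

Emit:
servo_tool([
  [8, 0, 0, 1, 0, 0, 0],
  [8, 0, 0, 2.2, 0, 0, 0],
  [8, 0, 0, 3.4, 0, 0, 0],
  [8, 0, 0, 4.6, 0, 0, 0],
  [8, 0, 0, 5.8, 0, 0, 0],
], newtons=60)

```text
t: 20.98
eef_pos: [560.8, -170.2, 194.5]
orientation: [[0.048, 0.999, -0.0], [0.999, -0.048, 0.006], [0.006, -0.0, -1.0]]
wrist_force: [1.0, -0.5, -0.9]
finger_gap: 9.9
```

Emit:
servo_tool([
  [8, -0.2, 0.8, 1.2, 0, 0, 0],
  [8, -0.6, 1.8, 1.5, 0, 0, 0],
  [8, -1, 2.8, 1.5, 0, 0, 0],
  [8, -1.3, 3.8, 1.5, 0, 0, 0],
  [8, -1.6, 5, 1.5, 0, 0, 0],
])

```text
t: 21.4
eef_pos: [512.1, -19.6, 239.9]
orientation: [[0.049, 0.999, 0.001], [0.999, -0.049, 0.005], [0.005, 0.0, -1.0]]
wrist_force: [2.0, 0.2, 0.4]
finger_gap: 9.7
```

Run:
```python
from h import *
w=snap("wrist","w12.png");o=arm.get_obs();print(o["eef_pos"],o["orientation"].round(3)); t=snap("scene","s12.png")
```

```text
[510.94977994 -14.55045142 240.01619681] [[ 0.047  0.999  0.   ]
 [ 0.999 -0.047  0.008]
 [ 0.008 -0.    -1.   ]]
```

View pics/s12.png

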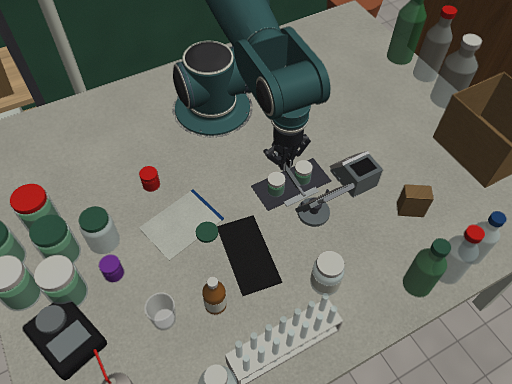

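Emit:
servo_tool([
  [8, -0.6, 1.2, 0, 0, 0, 1],
  [8, -1.2, 2.4, 0, 0, 0, 2],
  [8, -1.97, 3.6, 0, 0, 0, 3.2],
  [8, -1.97, 4.8, 0, 0, 0, 3.2],
  [8, -1.97, 6, 0, 0, 0, 3.2],
])

```text
t: 21.92
eef_pos: [451.8, 164.6, 240.8]
orientation: [[-0.011, 1.0, 0.002], [1.0, 0.011, 0.007], [0.007, 0.002, -1.0]]
wrist_force: [1.5, -1.3, -0.3]
finger_gap: 9.8
```

Emit:
servo_tool([
  [8, 0, 1.2, 0, 0, 0, 0],
  [8, 0, 2.4, -0.5, 0, 0, 0],
  [8, 0, 3.1, -1, 0, 0, 0],
  [8, 0, 3.1, -1, 0, 0, 0],
  [8, 0, 3.1, -1, 0, 0, 0],
])

```text
t: 22.33
eef_pos: [451.5, 258.0, 209.8]
orientation: [[-0.013, 1.0, 0.0], [1.0, 0.013, 0.006], [0.006, 0.0, -1.0]]
wrist_force: [-0.1, -0.2, 0.3]
finger_gap: 9.8
```

Emit:
servo_tool([
  [8, 0, 0, 0, 0, 0, 0],
  [8, 0, 0, 0, 0, 0, 0],
  [8, 0, 0, 0, 0, 0, 0],
])

```text
t: 22.58
eef_pos: [451.9, 257.1, 210.5]
orientation: [[-0.011, 1.0, 0.001], [1.0, 0.011, 0.006], [0.006, 0.001, -1.0]]
wrist_force: [-0.6, 0.5, -0.5]
finger_gap: 9.8
```

Run:
```python
from h import *
w=snap("wrist","w13.png");o=arm.get_obs();print(o["eef_pos"],o["orientation"].round(3),o["qd"].round(3)); s=snap("top","t13.png")
```

```text
[451.84414879 257.21662448 210.45261286] [[-0.011  1.     0.001]
 [ 1.     0.011  0.006]
 [ 0.006  0.001 -1.   ]] [ 0.003  0.001  0.001  0.002 -0.003  0.001]
```

View pics/w13.png

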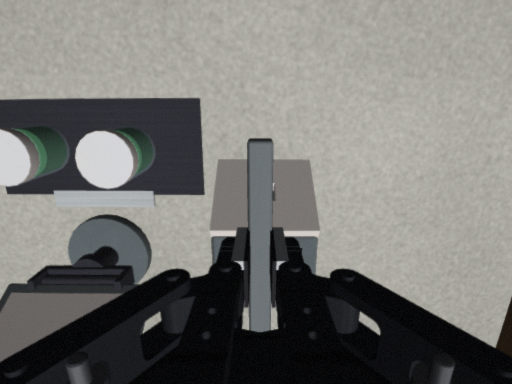

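View pics/t13.png

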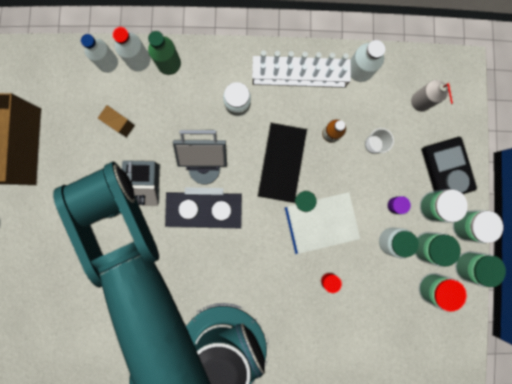

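Run:
```python
from h import *
w=snap("wrist");crop(w,200,130,340,250,5,"w13c.png")
print(cast(w,[[211,233],[318,233]],92).round(1),cast(w,[[219,160],[310,160]],0).round(1), cast(w,[[275,190]],55).round(1))
```

```text
[[493.4 215.3  92. ]
 [492.6 312.   92. ]] [[444.  212.4   0. ]
 [442.9 317.4   0. ]] [[463.3 274.4  55. ]]
```

View pics/w13c.png

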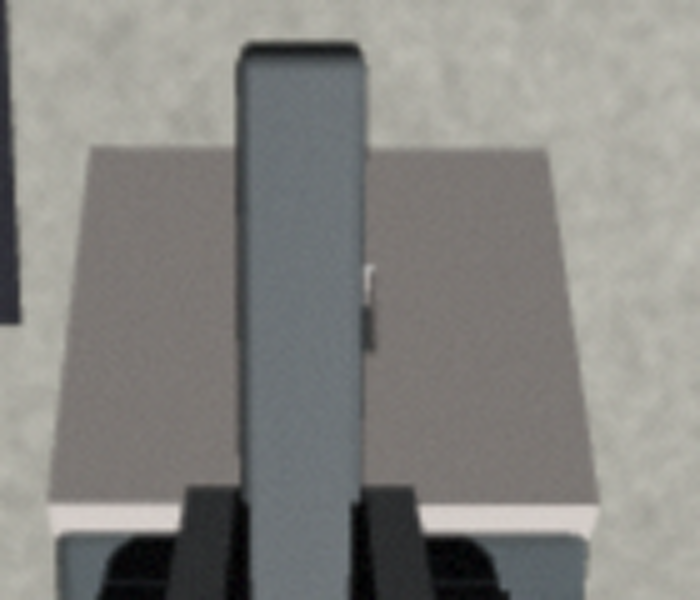

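Run:
```python
from h import *
w=snap("wrist")
print(cast(w,[[209,230.2],[319.4,230.2]],92).round(1),cast(w,[[218,159.2],[309,159.2]],19).round(1), cast(w,[[274.6,182.4]],55-8.2).round(1),cast(w,[[274.6,199.4]],55+8.2).round(1))
```

```text
[[490.6 213.7  92. ]
 [489.7 313.2  92. ]] [[439.5 213.9  19. ]
 [438.4 312.9  19. ]] [[457.5 274.4  46.8]] [[470.3 273.8  63.2]]
```

Run:
```python
from h import *
w=snap("wrist");o=arm.get_obs();p=o["eef_pos"];R=o["orientation"]
for q in ([0,-54.4,6.1],[0,-54.4,18.1],[-6,-54.4,6.1],[6,-54.4,6.1]): print(q,proj(w,p+R@np.array(q)).round(1))
t=snap("scene");crop(t,300,90,400,190,6,"s13.png")
for q in ([0,105.6,12.1],[0,75.6,12.1],[0,-54.4,12.1]): print(((proj(t,p+R@np.array(q))-[300,90]+.4)*6).round())
# press pose
y=.01;Ry=np.array([[np.cos(y),-np.sin(y),0],[np.sin(y),np.cos(y),0],[0,0,1]])
Rt=Ry@np.array([[0,.8192,-.5736],[1,0,0],[0,-.5736,-.8192]])
n=Ry@np.array([-.8192,0,.5736]); well=np.array([464.6,263,55.])
for d in (60,20,5,-8,-13,-14):
    print(d,(well+n*d-Rt@np.array([0,105.6,12.1])).round(1))
rv=cv2.Rodrigues(Rt@R.T)[0].ravel();print(np.degrees(rv))
```

```text
[0, -54.4, 6.1] [[258.6 142.5]]
[0, -54.4, 18.1] [[258.7 139.4]]
[-6, -54.4, 6.1] [[245.3 142.5]]
[6, -54.4, 6.1] [[271.9 142.5]]
[[449. 359.]]
[[410. 318.]]
[[254. 149.]]
60 [335.9 261.7 159.9]
20 [368.7 262.  137. ]
5 [380.9 262.2 128.4]
-8 [391.6 262.3 120.9]
-13 [395.7 262.3 118. ]
-14 [396.5 262.3 117.5]
[-7.14483276e-01  3.50368821e+01 -3.70959087e-03]
```

View pics/s13.png

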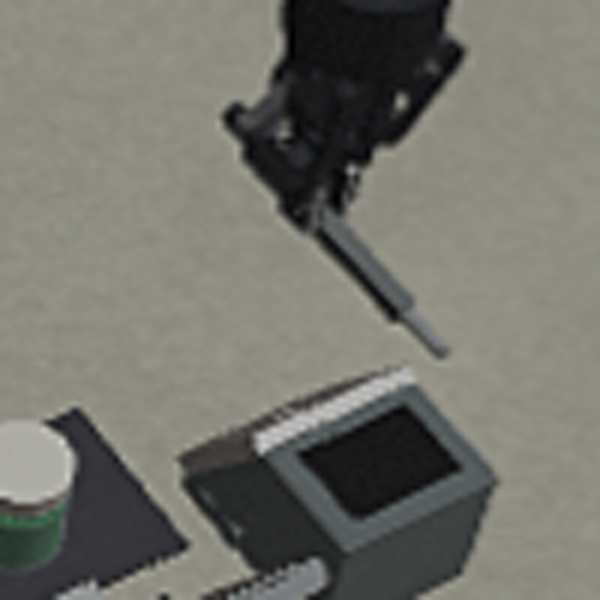

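Emit:
servo_tool([
  [8, -0.8, 0.03, -0.3, -0.1, 7, 0],
  [8, -1.6, 0.06, -0.6, -0.2, 14, 0],
  [8, -2.4, 0.1, -1, -0.4, 21, 0],
  [8, -3.2, 0.13, -1.3, -0.6, 28, 0],
  [8, -3.86, 0.16, -1.68, -0.7, 35, 0],
])

```text
t: 23.3
eef_pos: [334.9, 262.7, 160.3]
orientation: [[-0.01, 0.817, -0.577], [1.0, 0.009, -0.005], [0.001, -0.577, -0.817]]
wrist_force: [-0.1, 1.1, -0.6]
finger_gap: 10.0
```

Emit:
servo_tool([
  [8, 0, 0, 0, 0, 0, 0],
  [8, 0, 0, 0, 0, 0, 0],
])

```text
t: 23.47
eef_pos: [335.3, 262.5, 159.6]
orientation: [[-0.01, 0.818, -0.576], [1.0, 0.008, -0.006], [0.0, -0.576, -0.818]]
wrist_force: [0.1, -0.3, 1.0]
finger_gap: 9.8
```

```bash
cat > pp.py <<'E'
from h import *
import sys
o=arm.get_obs();p=o["eef_pos"];R=o["orientation"]
y=.01;Ry=np.array([[np.cos(y),-np.sin(y),0],[np.sin(y),np.cos(y),0],[0,0,1]])
Rt=Ry@np.array([[0,.8192,-.5736],[1,0,0],[0,-.5736,-.8192]])
n=Ry@np.array([-.8192,0,.5736]); well=np.array([464.6,263,55.])
off=np.array([0,105.6,12.1])
tip=p+R@off; u=Rt@np.array([0,.5736*0,1])
e1=Ry@np.array([0,1,0]);e2=np.cross(n,e1)
r=tip-well;print("tcp",p.round(1),"tip rel well: n %.1f y %.1f slope %.1f"%(r@n,r@e1,r@e2),"force",o["wrist_force"].round(1),"j",o["joint_positions"].round(2))
rv=np.degrees(cv2.Rodrigues(Rt@R.T)[0].ravel());print("rot needed",rv.round(2))
for d in map(float,sys.argv[1:]): print(d,((well+n*d-Rt@off-p)/30).round(3))
E
python3 pp.py 20 5 -5
python3 - <<'E'
from h import *
t=snap("scene");crop(t,280,90,400,190,6,"s14.png");snap("wrist","w14.png")
E
```

```text
tcp [335.3 262.5 159.6] tip rel well: n 60.3 y 0.9 slope 0.9 force [ 0.1 -0.3  1. ] j [ 0.45 -0.06  1.85  0.26  1.91 -1.12]
rot needed [-0.01 -0.16 -0.01]
20.0 [ 1.111 -0.016 -0.754]
5.0 [ 1.52  -0.012 -1.041]
-5.0 [ 1.793 -0.01  -1.232]
```

View pics/s14.png

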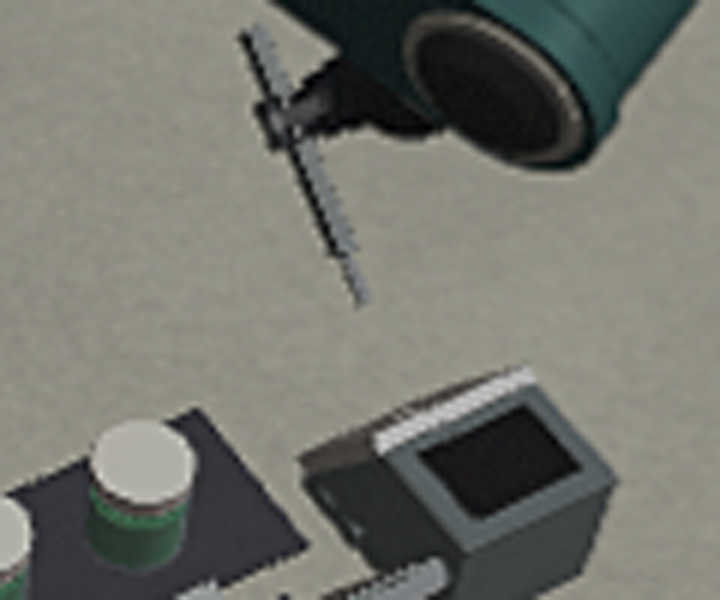

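View pics/w14.png

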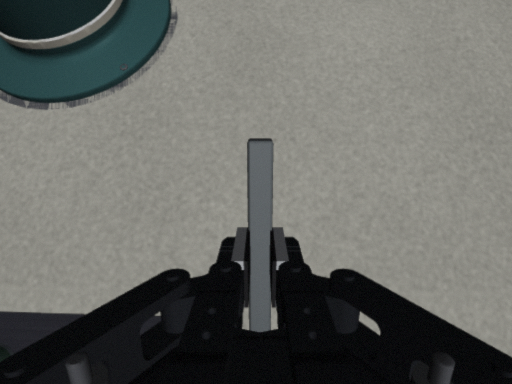

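Emit:
servo_tool([
  [8, 0.55, -0.01, -0.38, 0, -0.1, 0],
  [8, 1.11, -0.016, -0.754, 0, -0.16, 0],
  [8, 1.4, -0.014, -0.95, 0, -0.16, 0],
  [8, 1.52, -0.012, -1.041, 0, -0.16, 0],
  [8, 1.52, -0.012, -1.041, 0, -0.16, 0],
])

```text
t: 23.98
eef_pos: [382.1, 262.5, 130.2]
orientation: [[-0.01, 0.822, -0.569], [1.0, 0.009, -0.004], [0.002, -0.569, -0.822]]
wrist_force: [0.5, -0.6, 0.7]
finger_gap: 9.8
```

Emit:
servo_tool([
  [8, 0, 0, 0, 0, 0, 0],
  [8, 0, 0, 0, 0, 0, 0],
])

```text
t: 24.15
eef_pos: [382.0, 262.6, 130.9]
orientation: [[-0.01, 0.823, -0.568], [1.0, 0.01, -0.004], [0.002, -0.568, -0.823]]
wrist_force: [-0.3, 0.1, 0.0]
finger_gap: 9.7
```

```bash
python3 pp.py 0 -5 -8
python3 - <<'E'
from h import *
t=snap("scene");crop(t,310,130,370,180,12,"s15.png");t=snap("top");crop(t,100,140,200,220,8,"t15.png")
E
```

```text
tcp [382.  262.6 130.9] tip rel well: n 5.6 y 0.6 slope -3.4 force [-0.3  0.1  0. ] j [ 0.41  0.05  1.79  0.24  1.87 -1.16]
rot needed [-0.12  0.38 -0.01]
0.0 [ 0.102 -0.014 -0.182]
-5.0 [ 0.239 -0.013 -0.277]
-8.0 [ 0.321 -0.012 -0.335]
```

View pics/s15.png

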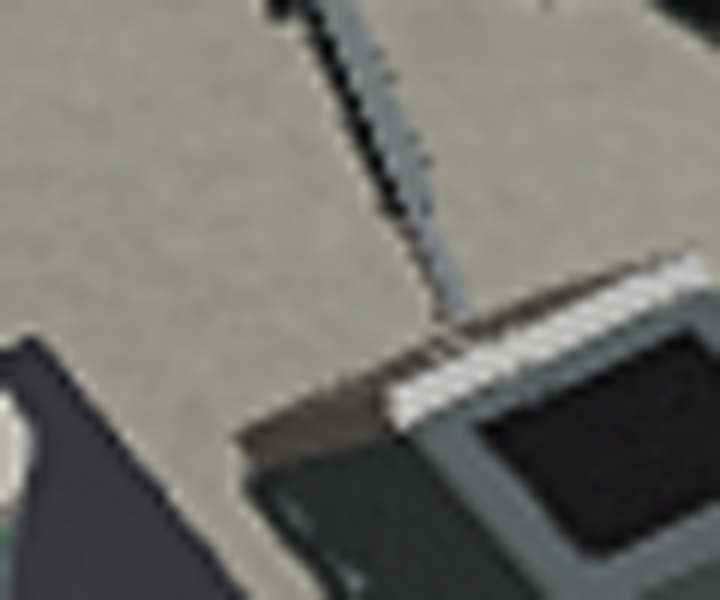

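View pics/t15.png

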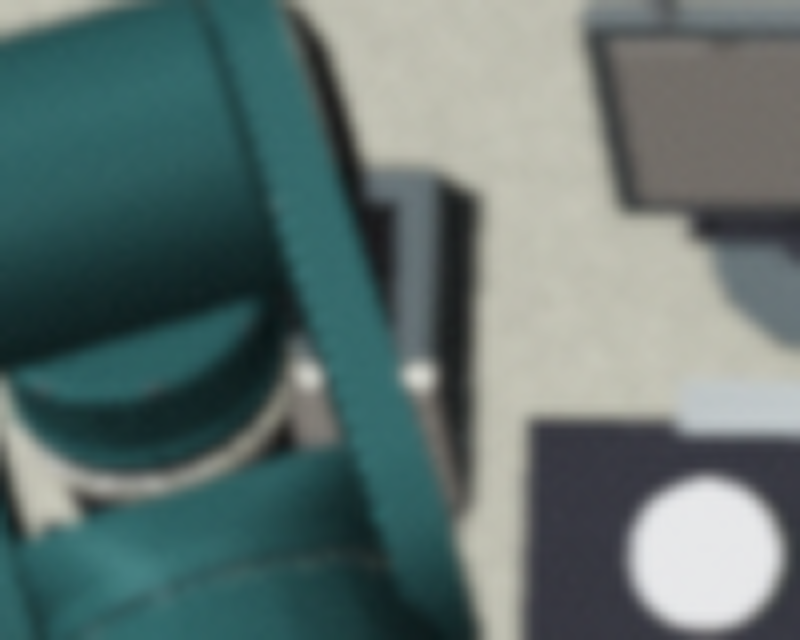

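Emit:
servo_tool([
  [8, 0.05, -0.014, -0.14, -0.1, 0.4, 0],
  [8, 0.08, -0.014, -0.18, -0.1, 0.4, 0],
  [8, 0.08, -0.014, -0.18, -0.1, 0.4, 0],
  [8, 0.08, -0.014, -0.18, -0.1, 0.4, 0],
])

```text
t: 24.58
eef_pos: [384.3, 262.2, 125.3]
orientation: [[-0.01, 0.819, -0.574], [1.0, 0.008, -0.006], [0.0, -0.574, -0.819]]
wrist_force: [-0.5, -0.5, 1.2]
finger_gap: 9.9
```

```bash
python3 pp.py 0 -5 -8
```

```text
tcp [384.3 262.2 125.3] tip rel well: n 0.5 y 0.0 slope 0.7 force [-0.5 -0.5  1.2] j [ 0.41  0.06  1.78  0.24  1.86 -1.17]
rot needed [-0.02 -0.06 -0.01]
0.0 [0.025 0.001 0.008]
-5.0 [ 0.162  0.002 -0.088]
-8.0 [ 0.244  0.003 -0.145]
```

Emit:
servo_tool([
  [8, 0.08, 0, -0.04, 0, 0, 0],
  [8, 0.16, 0, -0.088, 0, 0, 0],
  [8, 0.16, 0, -0.088, 0, 0, 0],
])

```text
t: 24.83
eef_pos: [389.4, 262.1, 122.3]
orientation: [[-0.01, 0.818, -0.574], [1.0, 0.008, -0.006], [0.0, -0.575, -0.818]]
wrist_force: [0.3, -0.6, -0.2]
finger_gap: 10.0
```

Emit:
servo_tool([
  [8, 0.05, 0, -0.035, 0, 0, 0],
  [8, 0.1, 0, -0.07, 0, 0, 0],
])

```text
t: 25.0
eef_pos: [392.6, 262.1, 120.1]
orientation: [[-0.01, 0.818, -0.574], [1.0, 0.008, -0.006], [0.0, -0.575, -0.818]]
wrist_force: [0.8, 1.4, -0.8]
finger_gap: 9.5
```

```bash
python3 pp.py -10 -12 -14
```

```text
tcp [392.6 262.1 120.1] tip rel well: n -9.3 y -0.1 slope 0.3 force [ 0.8  1.4 -0.8] j [ 0.4   0.08  1.77  0.23  1.86 -1.18]
rot needed [-0.01 -0.07 -0.  ]
-10.0 [ 0.022  0.005 -0.01 ]
-12.0 [ 0.077  0.006 -0.049]
-14.0 [ 0.131  0.007 -0.087]
```

Emit:
servo_tool([
  [8, 0.05, 0, -0.035, 0, 0, 0],
  [8, 0.05, 0, -0.035, 0, 0, 0],
])

```text
t: 25.17
eef_pos: [394.2, 262.1, 118.8]
orientation: [[-0.01, 0.818, -0.575], [1.0, 0.008, -0.006], [0.0, -0.575, -0.818]]
wrist_force: [-1.6, 0.1, 0.1]
finger_gap: 9.9
```

Emit:
servo_tool([
  [8, 0.04, 0, -0.028, 0, 0, 0],
  [8, 0.04, 0, -0.028, 0, 0, 0],
])

```text
t: 25.33
eef_pos: [395.4, 262.1, 117.9]
orientation: [[-0.01, 0.818, -0.575], [1.0, 0.008, -0.006], [0.0, -0.575, -0.818]]
wrist_force: [-3.3, -0.4, 1.3]
finger_gap: 10.0
```

Emit:
servo_tool([
  [8, 0.04, 0, -0.028, 0, 0, 0],
  [8, 0.04, 0, -0.028, 0, 0, 0],
])

```text
t: 25.5
eef_pos: [396.5, 262.1, 117.0]
orientation: [[-0.01, 0.818, -0.576], [1.0, 0.008, -0.006], [0.0, -0.576, -0.818]]
wrist_force: [-3.3, 0.4, 1.7]
finger_gap: 9.6
```

Emit:
servo_tool([
  [8, 0.04, 0, -0.028, 0, 0, 0],
  [8, 0.04, 0, -0.028, 0, 0, 0],
])

```text
t: 25.67
eef_pos: [396.8, 262.2, 116.7]
orientation: [[-0.011, 0.816, -0.578], [1.0, 0.009, -0.006], [0.0, -0.578, -0.816]]
wrist_force: [-13.5, -0.9, 9.8]
finger_gap: 10.2
```

Emit:
servo_tool([
  [8, 0.02, 0, -0.014, 0, 0, 0],
  [8, 0.02, 0, -0.014, 0, 0, 0],
  [8, 0.02, 0, -0.014, 0, 0, 0],
  [8, 0.02, 0, -0.014, 0, 0, 0],
  [8, 0.02, 0, -0.014, 0, 0, 0],
])

```text
t: 26.08
eef_pos: [396.7, 262.2, 116.8]
orientation: [[-0.011, 0.815, -0.58], [1.0, 0.009, -0.006], [0.0, -0.58, -0.815]]
wrist_force: [-9.6, -0.6, 7.2]
finger_gap: 9.7
```

Emit:
servo_tool([
  [8, 0.02, 0, -0.014, 0, 0, 0],
  [8, 0.02, 0, -0.014, 0, 0, 0],
  [8, 0.02, 0, -0.014, 0, 0, 0],
  [8, 0.02, 0, -0.014, 0, 0, 0],
  [8, 0.02, 0, -0.014, 0, 0, 0],
])

```text
t: 26.5
eef_pos: [396.8, 262.2, 116.9]
orientation: [[-0.012, 0.814, -0.581], [1.0, 0.01, -0.007], [0.0, -0.581, -0.814]]
wrist_force: [-9.2, -0.7, 8.1]
finger_gap: 9.8
```

```bash
python3 pp.py 5 40
```

```text
tcp [396.8 262.2 116.9] tip rel well: n -14.4 y 0.1 slope 1.3 force [-9.2 -0.7  8.1] j [ 0.4   0.1   1.76  0.23  1.86 -1.18]
rot needed [-0.01 -0.55 -0.11]
5.0 [-0.528 -0.002  0.382]
40.0 [-1.484 -0.012  1.051]
```

Emit:
servo_tool([
  [8, -0.5, 0, 0.37, 0, 0, 0],
  [8, -1, 0, 0.72, 0, -0.3, 0],
  [8, -1.48, 0, 1.05, 0, -0.5, 0],
  [8, -2.2, 0, 1.5, 0, -0.5, 0],
  [8, -2.2, 0, 1.5, 0, -0.5, 0],
])

```text
t: 26.92
eef_pos: [329.3, 262.5, 164.0]
orientation: [[-0.013, 0.82, -0.572], [1.0, 0.011, -0.006], [0.002, -0.572, -0.82]]
wrist_force: [0.0, -0.3, 0.9]
finger_gap: 10.1
```

Emit:
servo_tool([
  [8, 0.6, -0.02, 0.6, 0, -7, 0],
  [8, 1.2, -0.03, 1.2, 0, -14, 0],
  [8, 1.8, -0.06, 1.8, 0, -21, 0],
  [8, 2.4, -0.1, 2.4, 0, -28, 0],
  [8, 3, -0.1, 2.8, 0, -34.5, 0],
])

```text
t: 27.33
eef_pos: [420.9, 259.5, 250.8]
orientation: [[-0.011, 1.0, 0.002], [1.0, 0.011, -0.004], [-0.005, 0.002, -1.0]]
wrist_force: [-0.1, -0.9, -0.5]
finger_gap: 9.9
```

Emit:
servo_tool([
  [8, 0.3, -1.2, 0, 0, 0, 0],
  [8, 0.5, -2.4, 0, 0, 0, 0],
  [8, 0.8, -3.6, 0, 0, 0, -1],
  [8, 1.2, -4.8, 0, 0, 0, -2],
  [8, 1.6, -6, 0, 0, 0, -3],
])

```text
t: 27.75
eef_pos: [469.2, 77.7, 251.0]
orientation: [[0.041, 0.999, 0.003], [0.999, -0.041, -0.005], [-0.005, 0.003, -1.0]]
wrist_force: [1.0, 0.1, 0.2]
finger_gap: 10.0
```

Emit:
servo_tool([
  [8, 0.2, -1.3, 0, 0, 0, 0],
  [8, 0.6, -2.6, 0, 0, 0, 0],
  [8, 1.2, -3.9, 0, 0, 0, -0.4],
  [8, 1.8, -5.2, 0, 0, 0, -0.4],
  [8, 2.4, -6.4, 0, 0, 0, -0.4],
])

```text
t: 28.17
eef_pos: [541.3, -115.9, 251.0]
orientation: [[0.049, 0.999, 0.004], [0.999, -0.049, -0.005], [-0.005, 0.004, -1.0]]
wrist_force: [0.1, 0.5, -0.1]
finger_gap: 9.5
```

Emit:
servo_tool([
  [8, 0.5, -1, -1, 0, 0, 0],
  [8, 0.63, -1.85, -2, 0, 0, 0],
  [8, 0.63, -1.85, -3.3, 0, 0, 0],
  [8, 0.63, -1.85, -4.6, 0, 0, 0],
  [8, 0.63, -1.85, -5.9, 0, 0, 0],
])

```text
t: 28.58
eef_pos: [560.0, -172.3, 71.8]
orientation: [[0.05, 0.999, 0.004], [0.999, -0.05, -0.006], [-0.005, 0.004, -1.0]]
wrist_force: [0.2, 0.3, 0.0]
finger_gap: 10.1
```

Emit:
servo_tool([
  [8, 0, 0, 0, 0, 0, 0],
  [8, 0, 0, 0, 0, 0, 0],
])

```text
t: 28.75
eef_pos: [559.2, -172.4, 70.3]
orientation: [[0.05, 0.999, 0.0], [0.999, -0.05, -0.005], [-0.005, 0.0, -1.0]]
wrist_force: [0.2, -0.5, 0.2]
finger_gap: 10.2
```

Run:
```python
from h import *
o=arm.get_obs();print(o["eef_pos"],o["orientation"].round(3));t=snap("scene","s16.png")
```

```text
[ 559.17850021 -172.38563461   70.33594091] [[ 0.05   0.999  0.   ]
 [ 0.999 -0.05  -0.005]
 [-0.005  0.    -1.   ]]
```

View pics/s16.png

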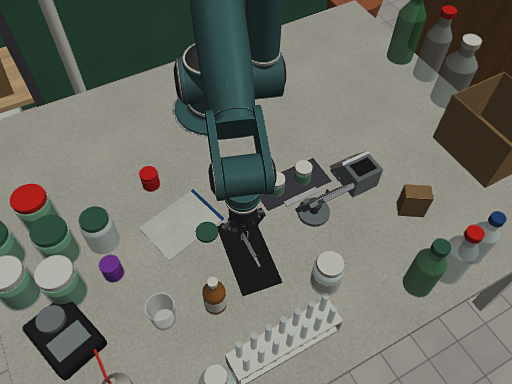

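Emit:
servo_tool([
  [8, 0.05, 0.03, -0.7, 0, 0, 0],
  [8, 0.05, 0.03, -1.3, 0, 0, 0],
  [8, 0.05, 0.03, -1.62, 0, 0, 0],
  [8, 0.05, 0.03, -1.66, 0, 0, 0],
  [8, 0.05, 0.03, -1.66, 0, 0, 0],
])

```text
t: 29.22
eef_pos: [562.7, -171.9, 24.8]
orientation: [[0.05, 0.999, 0.005], [0.999, -0.05, -0.006], [-0.006, 0.006, -1.0]]
wrist_force: [0.5, 0.7, 0.4]
finger_gap: 9.6
```

Emit:
servo_tool([
  [8, 0, 0, -0.04, 0, 0, 0],
  [8, 0, 0, -0.05, 0, 0, 0],
])

```text
t: 29.38
eef_pos: [563.6, -172.2, 25.2]
orientation: [[0.05, 0.999, 0.008], [0.999, -0.05, -0.007], [-0.007, 0.008, -1.0]]
wrist_force: [0.1, -0.8, -0.4]
finger_gap: 10.0
```

Emit:
servo_tool([
  [8, -0.06, 0, -0.12, 0.4, 0.46, 0],
  [8, -0.06, 0, -0.17, 0.4, 0.46, 0],
  [8, -0.06, 0, -0.17, 0.4, 0.46, 0],
])

```text
t: 29.63
eef_pos: [561.7, -172.3, 20.0]
orientation: [[0.05, 0.999, -0.001], [0.999, -0.05, -0.0], [-0.0, -0.001, -1.0]]
wrist_force: [0.3, -0.7, -0.3]
finger_gap: 10.1
```

Emit:
servo_tool([
  [8, 0, 0, 0, 0, 0, 0],
])

```text
t: 29.72
eef_pos: [561.7, -172.3, 19.9]
orientation: [[0.05, 0.999, -0.001], [0.999, -0.05, -0.0], [-0.0, -0.001, -1.0]]
wrist_force: [-0.0, 1.2, 0.1]
finger_gap: 10.0
```

Emit:
servo_tool([
  [8, 0, 0, -0.035, 0, 0, 0],
  [8, 0, 0, -0.035, 0, 0, 0],
  [28, 0, 0, -0.035, 0, 0, 0],
  [28, 0, 0, -0.035, 0, 0, 0],
  [28, 0, 0, -0.035, 0, 0, 0],
])

```text
t: 30.13
eef_pos: [561.7, -172.3, 18.9]
orientation: [[0.05, 0.999, -0.001], [0.999, -0.05, -0.0], [-0.0, -0.001, -1.0]]
wrist_force: [0.7, 0.5, 0.6]
finger_gap: 28.0
```

Emit:
servo_tool([
  [40, 0, 0, 1, 0, 0, 0],
  [40, 0, 0, 2.2, 0, 0, 0],
  [40, 0, 0, 3.4, 0, 0, 0],
  [40, 0, 0, 4.6, 0, 0, 0],
  [40, 0, 0, 5.8, 0, 0, 0],
])

```text
t: 30.55
eef_pos: [561.4, -172.2, 194.8]
orientation: [[0.05, 0.999, -0.001], [0.999, -0.05, -0.0], [-0.0, -0.001, -1.0]]
wrist_force: [0.6, -0.2, -0.2]
finger_gap: 39.9
```

Emit:
servo_tool([
  [40, 0.2, 0.5, 1.2, 0, 0, -7],
  [40, 0.4, 1.2, 2.4, 0, 0, -14],
  [40, 0.6, 2, 3.2, 0, 0, -21],
  [40, 0.8, 3, 3.3, 0, 0, -28],
  [40, 1, 4, 3.3, 0, 0, -35],
], newtons=30)

```text
t: 30.97
eef_pos: [591.9, -51.3, 296.6]
orientation: [[0.619, 0.785, 0.003], [0.785, -0.619, -0.0], [0.002, 0.003, -1.0]]
wrist_force: [-0.2, -0.1, -0.5]
finger_gap: 40.3
```

Emit:
servo_tool([
  [40, 0.5, 1, 0, 0, 0, -7],
  [40, 1, 2, 0, 0, 0, -14],
  [40, 1.4, 3, 0, 0, 0, -21],
  [40, 1.69, 4, 0, 0, 0, -28],
  [40, 1.69, 4.24, 0, 0, 0, -35],
])

```text
t: 31.38
eef_pos: [643.4, 79.7, 295.9]
orientation: [[0.959, 0.285, 0.002], [0.285, -0.959, -0.001], [0.001, 0.002, -1.0]]
wrist_force: [0.5, -0.2, 0.9]
finger_gap: 39.9
```

Emit:
servo_tool([
  [40, 0, 0, 0, 0, 0, -7],
  [40, 0, 0, 0, 0, 0, -14],
  [40, 0, 0, 0, 0, 0, -16.5],
  [40, 0, 0, 0, 0, 0, -16.5],
  [40, 0, 0, 0, 0, 0, -16.5],
])

```text
t: 31.8
eef_pos: [643.4, 79.7, 295.9]
orientation: [[1.0, 0.003, 0.001], [0.003, -1.0, -0.002], [0.001, 0.002, -1.0]]
wrist_force: [-0.5, 0.2, 0.0]
finger_gap: 39.9
```

Run:
```python
from h import *
o=arm.get_obs();print(o["eef_pos"],o["orientation"].round(3));w=snap("wrist","w17.png")
```

```text
[643.42196579  79.72000866 295.92226932] [[ 1.     0.003  0.001]
 [ 0.003 -1.    -0.002]
 [ 0.001  0.002 -1.   ]]
```

View pics/w17.png

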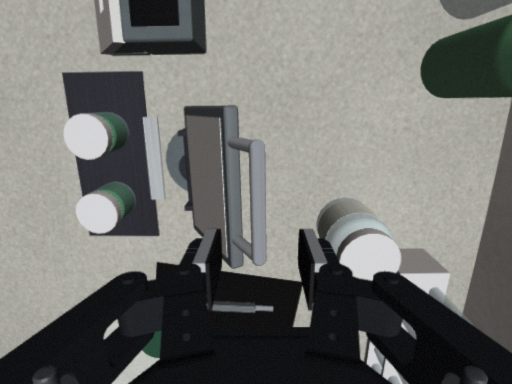

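Emit:
servo_tool([
  [40, -0.03, -0.14, -1, 0, 0, 0.6],
  [40, -0.03, -0.14, -2, 0, 0, 0.6],
  [40, -0.03, -0.14, -2.8, 0, 0, 0.6],
  [40, -0.03, -0.14, -3.06, 0, 0, 0.6],
  [40, -0.03, -0.14, -3.06, 0, 0, 0.6],
])

```text
t: 32.27
eef_pos: [641.9, 75.3, 202.2]
orientation: [[1.0, 0.014, -0.002], [0.014, -1.0, -0.002], [-0.002, 0.002, -1.0]]
wrist_force: [-0.1, -0.1, 0.4]
finger_gap: 40.2
```

Emit:
servo_tool([
  [40, 0, 0, 0, 0, 0, 0],
  [5, 0, 0, 0, 0, 0, 0],
  [5, 0, 0, 0, 0, 0, 0],
  [5, 0, 0, 0, 0, 0, 0],
  [5, 0, 0, 0, 0, 0, 0],
])

```text
t: 32.68
eef_pos: [642.3, 75.3, 203.7]
orientation: [[1.0, 0.015, 0.0], [0.015, -1.0, -0.002], [0.0, 0.002, -1.0]]
wrist_force: [0.1, -0.2, 5.5]
finger_gap: 11.0
```

Emit:
servo_tool([
  [5, 0, 0, 0, 0, 0, 0],
  [5, 0, 0, 0, 0, 0, 0],
])

```text
t: 32.85
eef_pos: [642.2, 75.3, 203.8]
orientation: [[1.0, 0.015, 0.0], [0.015, -1.0, -0.002], [0.0, 0.002, -1.0]]
wrist_force: [-1.5, -0.0, -0.7]
finger_gap: 10.5
```

Emit:
servo_tool([
  [5, -0.86, -0.01, 0.403, 0, 0, 0],
  [5, -1.76, -0.02, 0.647, 0, 0, 0],
  [5, -2.69, -0.03, 0.727, 0, 0, 0],
  [5, -2.69, -0.03, 0.727, 0, 0, 0],
  [5, -2.69, -0.03, 0.727, 0, 0, 0],
])

```text
t: 33.27
eef_pos: [561.3, 74.3, 227.4]
orientation: [[1.0, 0.015, 0.003], [0.015, -1.0, -0.002], [0.003, 0.002, -1.0]]
wrist_force: [-4.3, -2.3, 10.3]
finger_gap: 10.9
```

Emit:
servo_tool([
  [5, 0, 0, 0, 0, 0, 0],
  [5, 0, 0, 0, 0, 0, 0],
])

```text
t: 33.43
eef_pos: [561.6, 74.2, 227.5]
orientation: [[1.0, 0.015, 0.003], [0.015, -1.0, -0.002], [0.002, 0.002, -1.0]]
wrist_force: [-4.1, -2.0, 4.5]
finger_gap: 10.9
```

Release and rise, then check.

Emit:
servo_tool([
  [40, 0, 0, -0.05, 0, 0, 0],
  [40, 0, 0, -0.05, 0, 0, 0],
  [40, 0, 0, 0, 0, 0, 0],
  [40, 0, 0, 1.4, 0, 0, 0],
  [40, 0, 0, 2.8, 0, 0, 0],
])

```text
t: 33.85
eef_pos: [561.1, 74.2, 309.6]
orientation: [[1.0, 0.015, -0.002], [0.015, -1.0, -0.003], [-0.002, 0.002, -1.0]]
wrist_force: [0.0, 0.5, 0.9]
finger_gap: 39.8
```

Emit:
servo_tool([
  [40, 0.2, -1.3, 0, 0, 0, 7],
  [40, 0.3, -2.6, 0, 0, 0, 14],
  [40, 0.4, -3.9, 0, 0, 0, 21],
  [40, 0.5, -5.2, 0, 0, 0, 28],
  [40, 0.5, -6.5, 0, 0, 0, 35],
])

```text
t: 34.27
eef_pos: [576.4, -119.7, 309.6]
orientation: [[0.822, 0.569, 0.0], [0.569, -0.822, -0.003], [-0.002, 0.003, -1.0]]
wrist_force: [0.8, 0.3, -0.6]
finger_gap: 39.7
```

Emit:
servo_tool([
  [30, -0.3, -0.5, -1, 0, 0, 7],
  [30, -0.4, -1, -2, 0, 0, 14],
  [30, -0.5, -1.7, -3, 0, 0, 21],
  [30, -0.5, -1.7, -4, 0, 0, 28],
  [30, -0.5, -1.7, -4.2, 0, 0, 35],
])

```text
t: 34.68
eef_pos: [559.8, -171.3, 178.0]
orientation: [[0.343, 0.939, -0.004], [0.939, -0.343, -0.0], [-0.002, -0.004, -1.0]]
wrist_force: [-0.7, 0.4, -1.2]
finger_gap: 29.9
```

Emit:
servo_tool([
  [30, 0, 0, 0, 0, 0, 7],
  [30, 0, 0, 0, 0, 0, 14],
  [30, 0, 0, 0, 0, 0, 16.7],
  [30, 0, 0, 0, 0, 0, 16.7],
  [30, 0, 0, 0, 0, 0, 16.7],
])

```text
t: 35.1
eef_pos: [560.0, -171.3, 178.0]
orientation: [[0.06, 0.998, -0.003], [0.998, -0.06, -0.002], [-0.002, -0.003, -1.0]]
wrist_force: [0.2, -0.4, 0.3]
finger_gap: 29.9
```

Run:
```python
from h import *
o=arm.get_obs();print(o["eef_pos"],o["orientation"].round(3));w=snap("wrist","w18.png");s=snap("top");crop(s,130,100,250,240,5,"t18.png");t=snap("scene");crop(t,240,130,400,230,5,"s18.png")
```

```text
[ 559.99424804 -171.30137687  177.99342917] [[ 0.06   0.998 -0.003]
 [ 0.998 -0.06  -0.002]
 [-0.002 -0.003 -1.   ]]
```

View pics/w18.png

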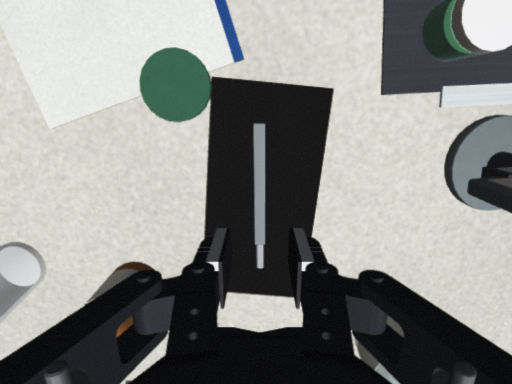

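View pics/t18.png

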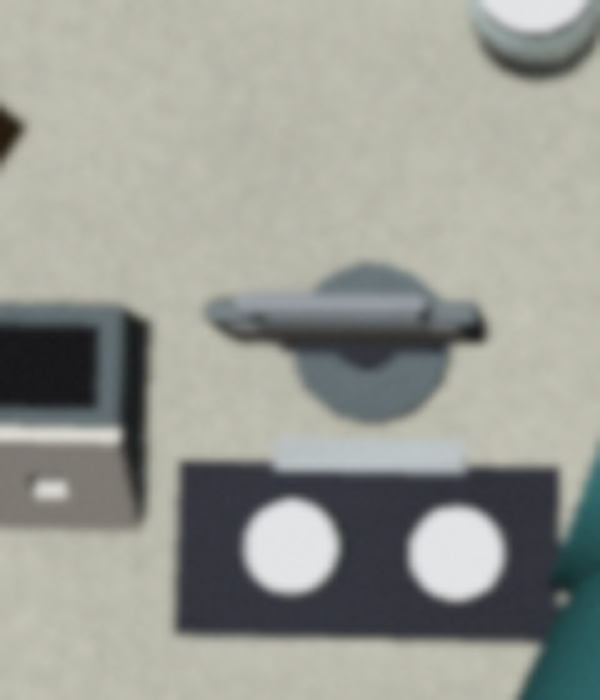

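View pics/s18.png

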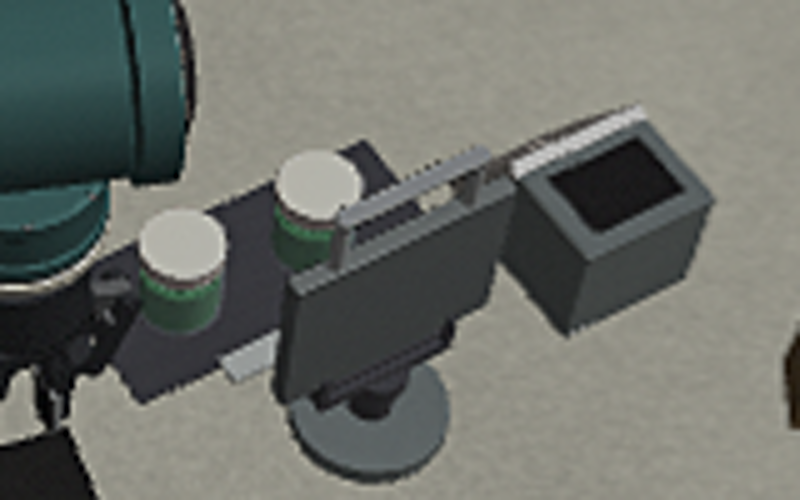

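Run:
```python
from h import *
s=snap("top");t=snap("scene");w=snap("wrist")
a=lambda x,y:np.array([x,y])/5+[130,100]-.4
b=lambda x,y:np.array([x,y])/5+[240,130]-.4
B=cast(s,[a(237,303),a(428,304)],232);print(B.round(1),B.mean(0)[0]-564.2)
B=cast(t,[b(342,217),b(484,152)],232);print(B.round(1),B.mean(0)[0]-559.3)
p=[a(181,462),a(559,468)];P=cast(s,p,3);print(P)
P=cast(w,[[259.3,124],[260.5,268]],6.5);print(P.round(1));d=P[1]-P[0];print(np.degrees(np.arctan2(d[1],d[0])),np.linalg.norm(d))
```

```text
[[562.3 122.6 232. ]
 [564.4  21.3 232. ]] -0.862006291616467
[[558.3  27.2 232. ]
 [557.6 120.2 232. ]] -1.3255042997077453
[[486.24031553 189.26604184   3.        ]
 [488.80612304 -47.38035117   3.        ]]
[[ 507.6 -168.2    6.5]
 [ 667.7 -176.2    6.5]]
-2.88121146245212 160.3406662652524
```

Emit:
servo_tool([
  [30, 0.06, 0, -1.2, 0, 0, 0.5],
  [30, 0.06, 0, -2.4, 0, 0, 0.5],
  [30, 0.06, 0, -3.6, 0, 0, 0.5],
  [30, 0.06, 0, -4.6, 0, 0, 0.5],
  [30, 0.06, 0, -4.9, 0, 0, 0.5],
], newtons=60)

```text
t: 35.82
eef_pos: [559.5, -170.5, 26.2]
orientation: [[0.051, 0.999, -0.009], [0.999, -0.051, 0.0], [-0.0, -0.009, -1.0]]
wrist_force: [-0.5, 0.3, -0.8]
finger_gap: 30.2
```

Emit:
servo_tool([
  [30, 0, 0, -0.15, 0, 0, 0],
  [30, 0, 0, -0.3, 0, 0, 0],
  [30, 0, 0, -0.3, 0, 0, 0],
  [30, 0, 0, -0.3, 0, 0, 0],
])

```text
t: 36.15
eef_pos: [560.3, -170.8, 18.8]
orientation: [[0.051, 0.999, -0.007], [0.999, -0.051, -0.0], [-0.001, -0.007, -1.0]]
wrist_force: [-0.1, 0.1, -0.0]
finger_gap: 29.9
```

Emit:
servo_tool([
  [30, 0.05, -0.02, -0.05, 0, -0.4, 0],
  [30, 0.05, -0.02, -0.05, 0, -0.4, 0],
  [8, 0.05, -0.02, -0.05, 0, -0.4, 0],
  [8, 0.05, -0.02, -0.05, 0, -0.4, 0],
  [8, 0.05, -0.02, -0.05, 0, -0.4, 0],
])

```text
t: 36.57
eef_pos: [562.1, -171.5, 18.2]
orientation: [[0.051, 0.999, 0.001], [0.999, -0.051, -0.001], [-0.001, 0.001, -1.0]]
wrist_force: [-1.8, -0.4, 6.1]
finger_gap: 9.9
```

Emit:
servo_tool([
  [8, 0, 0, 0, 0, 0, 0],
  [8, 0, 0, 0, 0, 0, 0],
  [8, 0, 0, 0, 0, 0, 0],
])

```text
t: 36.82
eef_pos: [562.1, -171.5, 18.2]
orientation: [[0.051, 0.999, 0.001], [0.999, -0.051, -0.001], [-0.001, 0.001, -1.0]]
wrist_force: [0.5, 0.2, -1.1]
finger_gap: 9.8
```

Emit:
servo_tool([
  [8, 0, 0, 1, 0, 0, 0],
  [8, 0, 0, 2.2, 0, 0, 0],
  [8, -0.4, 0, 3.4, 0, 0, 0],
  [8, -1.2, 0.2, 4.6, 0, 0, 0],
  [8, -2.2, 0.4, 5.6, 0, 0, 0],
])

```text
t: 37.23
eef_pos: [498.2, -159.9, 186.1]
orientation: [[0.051, 0.999, 0.002], [0.999, -0.051, -0.001], [-0.001, 0.002, -1.0]]
wrist_force: [1.3, -0.5, 0.6]
finger_gap: 10.3
```

Emit:
servo_tool([
  [8, -1, 0.5, 0.5, 0, 0, 0],
  [8, -2, 1, 1, 0, 0, 0],
  [8, -3, 1.8, 1.3, 0, 0, 1],
  [8, -3.6, 2.8, 1.3, 0, 0, 2],
  [8, -3.8, 4, 1.3, 0, 0, 3.3],
])

```text
t: 37.65
eef_pos: [382.1, -39.8, 225.9]
orientation: [[-0.005, 1.0, 0.004], [1.0, 0.005, -0.002], [-0.002, 0.004, -1.0]]
wrist_force: [0.7, 0.2, -0.3]
finger_gap: 9.8
```

Emit:
servo_tool([
  [8, 0, 1.3, 0, 0, 0, 0],
  [8, 0, 2.6, 0, 0, 0, 0],
  [8, 0, 3.9, 0, 0, 0, 0],
  [8, 0, 5.2, 0, 0, 0, 0],
  [8, 0, 6.5, 0, 0, 0, 0],
])

```text
t: 38.07
eef_pos: [381.4, 157.1, 226.2]
orientation: [[-0.005, 1.0, 0.005], [1.0, 0.005, -0.001], [-0.001, 0.005, -1.0]]
wrist_force: [0.7, -0.3, -0.1]
finger_gap: 9.8
```

Emit:
servo_tool([
  [8, -0.4, 1.2, 0, 0, 7, 0],
  [8, -0.8, 2.4, -0.5, 0, 14, 0],
  [8, -1.2, 3.2, -1, 0, 21, 0],
  [8, -1.4, 3.5, -1.6, 0, 28, 0.2],
  [8, -1.53, 3.5, -2.2, 0, 35, 0.3],
])

```text
t: 38.48
eef_pos: [334.9, 264.1, 160.0]
orientation: [[-0.013, 0.819, -0.574], [1.0, 0.013, -0.003], [0.005, -0.574, -0.819]]
wrist_force: [1.0, -0.0, -0.3]
finger_gap: 9.7
```

Emit:
servo_tool([
  [8, 0, 0, 0, 0, 0, 0],
  [8, 0, 0, 0, 0, 0, 0],
])

```text
t: 38.65
eef_pos: [335.0, 264.0, 158.5]
orientation: [[-0.012, 0.818, -0.575], [1.0, 0.012, -0.005], [0.003, -0.575, -0.818]]
wrist_force: [-0.1, -0.3, 0.9]
finger_gap: 10.5
```

```bash
sed -i 's/105.6,12.1/105.6,11.7/' pp.py; python3 pp.py 20 5 -5
```

```text
tcp [335.  264.  158.5] tip rel well: n 59.9 y 2.7 slope 1.4 force [-0.1 -0.3  0.9] j [ 0.45 -0.06  1.85  0.26  1.91 -1.12]
rot needed [-0.16 -0.09 -0.14]
20.0 [ 1.114 -0.066 -0.73 ]
5.0 [ 1.523 -0.062 -1.017]
-5.0 [ 1.796 -0.059 -1.208]
```

Emit:
servo_tool([
  [8, 0.55, -0.04, -0.36, -0.1, 0, -0.1],
  [8, 1.11, -0.066, -0.73, -0.16, -0.1, -0.14],
  [8, 1.4, -0.06, -0.93, -0.16, -0.1, -0.14],
  [8, 1.52, -0.062, -1.017, -0.16, -0.1, -0.14],
  [8, 1.52, -0.062, -1.017, -0.16, -0.1, -0.14],
])

```text
t: 39.07
eef_pos: [381.1, 262.1, 128.9]
orientation: [[-0.009, 0.821, -0.571], [1.0, 0.008, -0.005], [0.0, -0.571, -0.821]]
wrist_force: [-0.2, 0.5, -0.0]
finger_gap: 9.7
```

Emit:
servo_tool([
  [8, 0, 0, 0, 0, 0, 0],
  [8, 0, 0, 0, 0, 0, 0],
])

```text
t: 39.23
eef_pos: [380.9, 262.2, 130.0]
orientation: [[-0.01, 0.822, -0.57], [1.0, 0.008, -0.005], [0.001, -0.57, -0.822]]
wrist_force: [0.4, -0.1, -0.3]
finger_gap: 9.7
```

```bash
python3 pp.py 1 -8
python3 - <<'E'
from h import *
t=snap("scene");crop(t,310,130,370,180,12,"s19.png")
E
```

```text
tcp [380.9 262.2 130. ] tip rel well: n 6.0 y 0.1 slope -2.2 force [ 0.4 -0.1 -0.3] j [ 0.41  0.05  1.79  0.24  1.87 -1.16]
rot needed [-0.06  0.27  0.03]
1.0 [ 0.104 -0.002 -0.144]
-8.0 [ 0.35   0.001 -0.316]
```

View pics/s19.png

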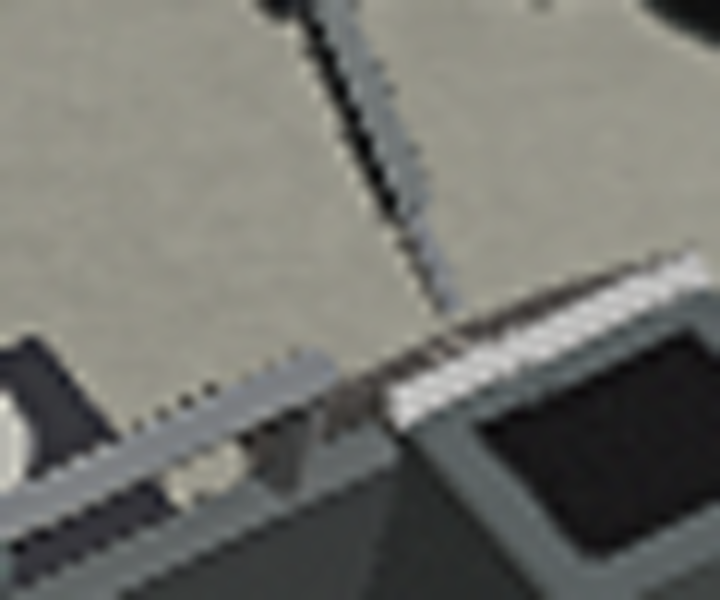

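Same geometry as the first press; proceed in.

Emit:
servo_tool([
  [8, 0.07, 0, -0.12, -0.05, 0.3, 0],
  [8, 0.1, 0, -0.144, -0.05, 0.3, 0],
  [8, 0.1, 0, -0.144, -0.05, 0.3, 0],
  [8, 0.1, 0, -0.144, -0.05, 0.3, 0],
])

```text
t: 39.62
eef_pos: [383.8, 262.2, 125.4]
orientation: [[-0.01, 0.819, -0.574], [1.0, 0.008, -0.006], [0.0, -0.574, -0.819]]
wrist_force: [-1.0, 0.8, -0.6]
finger_gap: 9.7
```

```bash
python3 pp.py 0 -5 -9
```

```text
tcp [383.8 262.2 125.4] tip rel well: n 1.0 y 0.0 slope 0.5 force [-1.   0.8 -0.6] j [ 0.41  0.06  1.78  0.24  1.86 -1.17]
rot needed [-0.   -0.06  0.02]
0.0 [ 0.034 -0.001 -0.01 ]
-5.0 [ 0.171  0.    -0.105]
-9.0 [ 0.28   0.001 -0.182]
```

Emit:
servo_tool([
  [8, 0.09, 0, -0.05, 0, 0, 0],
  [8, 0.17, 0, -0.105, 0, 0, 0],
  [8, 0.28, 0, -0.182, 0, 0, 0],
  [8, 0.28, 0, -0.182, 0, 0, 0],
])

```text
t: 39.95
eef_pos: [392.6, 262.2, 119.4]
orientation: [[-0.009, 0.818, -0.575], [1.0, 0.008, -0.006], [-0.0, -0.575, -0.818]]
wrist_force: [0.1, 1.0, -0.7]
finger_gap: 9.9
```

Emit:
servo_tool([
  [8, 0.05, 0, -0.035, 0, 0, 0],
  [8, 0.08, 0, -0.056, 0, 0, 0],
])

```text
t: 40.12
eef_pos: [395.1, 262.2, 117.5]
orientation: [[-0.009, 0.818, -0.575], [1.0, 0.008, -0.006], [-0.0, -0.575, -0.818]]
wrist_force: [-1.4, 0.9, -0.3]
finger_gap: 9.6
```

Emit:
servo_tool([
  [8, 0.04, 0, -0.028, 0, 0, 0],
  [8, 0.04, 0, -0.028, 0, 0, 0],
])

```text
t: 40.28
eef_pos: [396.2, 262.2, 116.6]
orientation: [[-0.009, 0.818, -0.576], [1.0, 0.008, -0.006], [-0.0, -0.576, -0.818]]
wrist_force: [-3.5, 0.3, 3.0]
finger_gap: 9.7
```

Emit:
servo_tool([
  [8, 0.04, 0, -0.028, 0, 0, 0],
  [8, 0.04, 0, -0.028, 0, 0, 0],
])

```text
t: 40.45
eef_pos: [396.8, 262.2, 116.1]
orientation: [[-0.01, 0.816, -0.578], [1.0, 0.008, -0.006], [-0.0, -0.578, -0.816]]
wrist_force: [-8.9, 0.2, 7.8]
finger_gap: 9.7
```

Emit:
servo_tool([
  [8, 0.02, 0, -0.014, 0, 0, 0],
  [8, 0.02, 0, -0.014, 0, 0, 0],
  [8, 0.02, 0, -0.014, 0, 0, 0],
  [8, 0.02, 0, -0.014, 0, 0, 0],
  [8, 0.02, 0, -0.014, 0, 0, 0],
])

```text
t: 40.87
eef_pos: [396.8, 262.2, 116.2]
orientation: [[-0.011, 0.815, -0.579], [1.0, 0.009, -0.006], [-0.0, -0.579, -0.815]]
wrist_force: [-8.6, -0.6, 7.1]
finger_gap: 9.8
```

Emit:
servo_tool([
  [8, 0.02, 0, -0.014, 0, 0, 0],
  [8, 0.02, 0, -0.014, 0, 0, 0],
  [8, 0.02, 0, -0.014, 0, 0, 0],
  [8, 0.02, 0, -0.014, 0, 0, 0],
  [8, 0.02, 0, -0.014, 0, 0, 0],
])

```text
t: 41.28
eef_pos: [396.9, 262.2, 116.3]
orientation: [[-0.011, 0.814, -0.58], [1.0, 0.009, -0.006], [-0.0, -0.58, -0.814]]
wrist_force: [-7.9, -1.3, 7.3]
finger_gap: 9.6
```

Emit:
servo_tool([
  [8, -0.5, 0, 0.37, 0, 0, 0],
  [8, -1, 0, 0.72, 0, -0.3, 0],
  [8, -1.48, 0, 1.05, 0, -0.5, 0],
  [8, -2.2, 0, 1.5, 0, -0.5, 0],
  [8, -2.2, 0, 1.5, 0, -0.5, 0],
])

```text
t: 41.7
eef_pos: [329.3, 262.5, 163.4]
orientation: [[-0.012, 0.821, -0.571], [1.0, 0.01, -0.006], [0.001, -0.571, -0.821]]
wrist_force: [0.3, -0.8, 0.9]
finger_gap: 9.8
```

Emit:
servo_tool([
  [8, 0.3, -0.3, 0.6, 0, -7, 0],
  [8, 0.7, -1, 1.2, 0, -14, 0],
  [8, 1.1, -1.8, 1.8, 0, -21, 0],
  [8, 1.5, -2.6, 2.3, 0, -28, 0],
  [8, 1.8, -3.5, 2.5, 0, -34.8, 0],
])

```text
t: 42.12
eef_pos: [384.8, 156.8, 241.4]
orientation: [[-0.011, 1.0, 0.009], [1.0, 0.011, -0.006], [-0.006, 0.009, -1.0]]
wrist_force: [-0.3, -1.5, -0.3]
finger_gap: 10.0
```

Emit:
servo_tool([
  [8, 0, -1.3, 0, 0, 0, 0],
  [8, 0, -2.6, 0, 0, 0, 0],
  [8, 0, -3.9, 0, 0, 0, 0],
  [8, 0, -5.2, 0, 0, 0, 0],
  [8, 0.2, -6.5, 0, 0, 0, 0],
])

```text
t: 42.53
eef_pos: [390.1, -40.1, 241.8]
orientation: [[-0.012, 1.0, 0.01], [1.0, 0.012, -0.006], [-0.006, 0.01, -1.0]]
wrist_force: [0.3, 0.4, 0.0]
finger_gap: 10.1
```

Emit:
servo_tool([
  [8, 0.5, -1.2, 0, 0, 0, -1],
  [8, 1.4, -2.2, -0.5, 0, 0, -2],
  [8, 2.5, -3, -1, 0, 0, -3],
  [8, 3.6, -3.7, -1.5, 0, 0, -3],
  [8, 4.6, -4.2, -2, 0, 0, -3],
])

```text
t: 42.95
eef_pos: [529.5, -168.6, 181.0]
orientation: [[0.043, 0.999, 0.011], [0.999, -0.042, -0.008], [-0.007, 0.011, -1.0]]
wrist_force: [-0.1, 1.3, 0.5]
finger_gap: 10.5
```

Emit:
servo_tool([
  [8, 0.6, -0.1, -0.8, 0.45, 0.6, -0.5],
  [8, 1.08, -0.1, -1.8, 0.45, 0.6, -0.5],
  [8, 1.08, -0.1, -2.9, 0.45, 0.6, -0.5],
  [8, 1.08, -0.1, -4, 0.45, 0.6, -0.5],
  [8, 1.08, -0.1, -4.6, 0.45, 0.6, -0.5],
])

```text
t: 43.37
eef_pos: [560.7, -171.4, 38.5]
orientation: [[0.051, 0.999, -0.004], [0.999, -0.051, 0.001], [0.001, -0.004, -1.0]]
wrist_force: [-0.7, 0.2, -1.4]
finger_gap: 9.8
```

Emit:
servo_tool([
  [8, 0, 0, 0, 0, 0, 0],
  [8, 0, 0, 0, 0, 0, 0],
])

```text
t: 43.53
eef_pos: [560.1, -171.4, 37.2]
orientation: [[0.051, 0.999, -0.006], [0.999, -0.051, 0.002], [0.002, -0.006, -1.0]]
wrist_force: [0.5, -0.6, 0.0]
finger_gap: 10.1
```

Emit:
servo_tool([
  [8, 0.04, 0, -0.3, -0.1, -0.35, 0],
  [8, 0.04, 0, -0.5, -0.1, -0.35, 0],
  [8, 0.04, 0, -0.57, -0.1, -0.35, 0],
  [8, 0.04, 0, -0.57, -0.1, -0.35, 0],
])

```text
t: 43.87
eef_pos: [561.3, -171.4, 20.1]
orientation: [[0.051, 0.999, -0.0], [0.999, -0.051, 0.0], [0.0, -0.0, -1.0]]
wrist_force: [0.1, -0.5, 0.1]
finger_gap: 9.8
```

Emit:
servo_tool([
  [8, 0, 0, 0, 0, 0, 0],
])

```text
t: 43.95
eef_pos: [561.5, -171.5, 20.7]
orientation: [[0.051, 0.999, 0.001], [0.999, -0.051, 0.0], [0.0, 0.001, -1.0]]
wrist_force: [-0.5, 1.9, 0.1]
finger_gap: 10.1
```

Emit:
servo_tool([
  [8, 0, 0, -0.05, 0, 0, 0],
  [8, 0, 0, -0.07, 0, 0, 0],
  [8, 0, 0, -0.07, 0, 0, 0],
])

```text
t: 44.2
eef_pos: [561.6, -171.5, 18.7]
orientation: [[0.051, 0.999, 0.001], [0.999, -0.051, -0.0], [0.0, 0.001, -1.0]]
wrist_force: [-1.0, -0.2, 0.0]
finger_gap: 10.0
```

Emit:
servo_tool([
  [28, 0, 0, 0, 0, 0, 0],
  [28, 0, 0, 0, 0, 0, 0],
  [28, 0, 0, 0, 0, 0, 0],
  [28, 0, 0, 0, 0, 0, 0],
])

```text
t: 44.53
eef_pos: [561.6, -171.5, 18.8]
orientation: [[0.051, 0.999, 0.001], [0.999, -0.051, -0.0], [-0.0, 0.001, -1.0]]
wrist_force: [-1.1, 0.7, 0.1]
finger_gap: 27.9
```

Emit:
servo_tool([
  [40, 0, 0, 1, 0, 0, 0],
  [40, 0, 0, 2.2, 0, 0, 0],
  [40, 0, 0, 3.4, 0, 0, 0],
  [40, 0, 0, 4.6, 0, 0, 0],
  [40, 0, 0, 5.8, 0, 0, 0],
])

```text
t: 44.95
eef_pos: [561.4, -171.4, 194.7]
orientation: [[0.051, 0.999, 0.001], [0.999, -0.051, -0.0], [-0.0, 0.001, -1.0]]
wrist_force: [0.3, -0.0, -0.4]
finger_gap: 39.8
```

Emit:
servo_tool([
  [40, -1, -1, 0.6, 0, 0, 0],
  [40, -2, -2, 1, 0, 0, 0],
  [40, -3, -3, 1, 0, 0, 0],
  [40, -3.6, -4, 1, 0, 0, 0],
  [40, -3.6, -5, 1, 0, 0, 0],
])

```text
t: 45.37
eef_pos: [450.4, -322.9, 226.0]
orientation: [[0.052, 0.999, 0.002], [0.999, -0.052, -0.002], [-0.002, 0.002, -1.0]]
wrist_force: [0.7, 0.5, -0.2]
finger_gap: 40.5
```

Emit:
servo_tool([
  [40, 0, -1, 0, 0, 0, 0],
  [40, 0, -2, 0, 0, 0, 0],
  [40, 0, -3, 0, 0, 0, 0],
  [40, 0, -4, 0, 0, 0, 0],
  [40, 0, -4, 0, 0, 0, 0],
])

```text
t: 45.78
eef_pos: [449.6, -446.8, 225.2]
orientation: [[0.054, 0.999, 0.001], [0.999, -0.054, -0.002], [-0.002, 0.001, -1.0]]
wrist_force: [-0.4, -0.8, 0.4]
finger_gap: 40.2
```

Run:
```python
from h import *
o=arm.get_obs();print(o["eef_pos"],o["t"])
snap("scene","s20.png");s=snap("top","t20.png");crop(s,130,100,300,240,4,"t20c.png")
```

```text
[ 449.64544323 -446.79253861  225.20017971] 45.7833
```

View pics/s20.png

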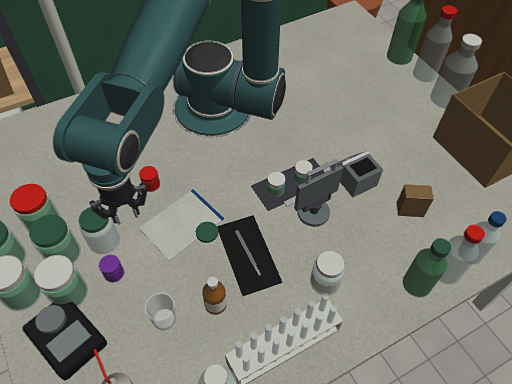

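View pics/t20.png

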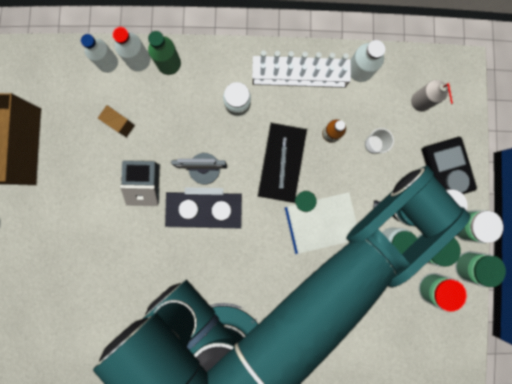

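View pics/t20c.png

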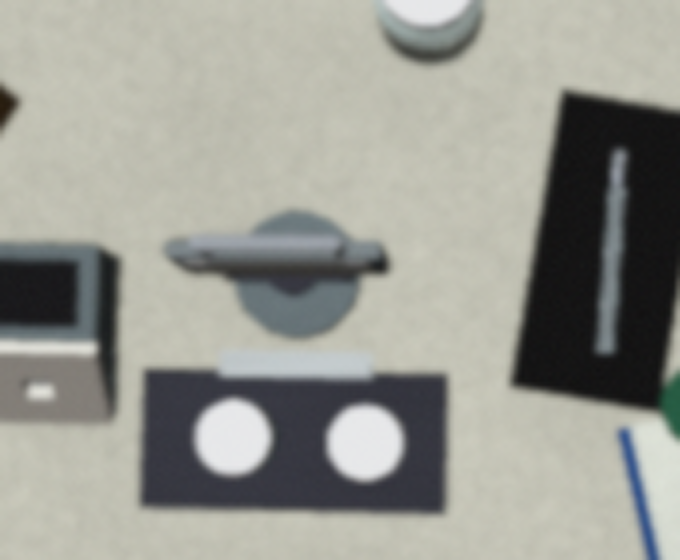

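```bash
python3 -c "
from station import arm
print(arm.sign_off())"
```

```text
the job is handed in; nothing more can be done
None
```

I finished the job and handed it in at about 46 s; sign-off reports no verdict, so the results below are my own measurements.

- **Panel at 30 degrees:** I turned the panel square and leaned it back. The top camera measured a lean of about 0.53 rad, and it was square to within about 1°.
- **Jars:** Only two white-lid jars were present. Both stand upright and wholly on the plate, about 50 mm either side of its middle.
- **First press:** The stylus tip pushed the button to its stop with 12–17 N for about 0.8 s.
- **Panel upright:** I laid the stylus on its mat and set the panel upright. It measured within about 0.01 rad of vertical, still square.
- **Second press:** I picked the stylus up again and pressed to the stop with about 11 N for about 0.8 s.
- **Finish:** The stylus lies flat on its mat, and the last pictures show nothing knocked over. The gripper is clear of everything.

Checks that disagreed or went wrong:
- **Cameras:** They differed by up to about 5 mm in x, so I averaged them and let the wrist camera decide for the button opening.
- **First jar set-down:** The wrist force spiked briefly to about 59 N. It came from the held jar meeting the plate, and the jar stayed upright.
- **First grasp of the bar:** It was too high and slipped, so I regrasped it lower.

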